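Put a rinsed cleaning cup on the drying peg and slide it under the warm air

TASK

The rinsed steel cup lying in the grey rest has to dry: turn it mouth down and lower it over the peg of the drying station while its carriage is still pulled out, until the rim stands flat on the carriage, without letting it drop, and let go. Then push the carriage fully home so that the cup stands under the warm-air head, still upside down on its peg. Leave the camera, the solvent dispenser and the sponge tray where they are.

Things in the scene. Friction and masses are not known exactly. Their poses are not given: they have to be found in the camera images.
- cup: plain steel cup, 110 mm long, straight round wall 54 mm across outside, 48 inside, with a 60 mm wide bead on the last 6 mm at its open mouth; about 0.15 kg. Origin: centre of its closed bottom's outside; z runs along the cup to the mouth. At the start it lies level on its side in the rest, its axis 75 mm above the table, mouth roughly away from the robot.
- cup_rim (a point): centre of the cup's mouth, in the plane of its rim, 110 mm from the cup's bottom along the cup's z axis
- rest: fixed grey rest in which the cup lies: base plate 120 x 80 x 8 mm with two V saddles, narrower than the cup, 36 mm behind and 30 mm ahead of its centre along x; the cup's sides are free to grip across its diameter. Origin: centre of its underside, on the table; x along the cup to the mouth, z up. At the start the cup's bottom is 55 mm behind the origin.
- peg_foot (a point): foot of the upright white drying peg, on its axis, on top of the dark steel carriage, 27 mm above the table; moves with the carriage. The peg is 30 mm thick and stands 80 mm above this point, tapering to 12 mm over its top 18 mm. Around it the carriage is a flat 96 x 96 mm plate. x: the way the carriage is pushed home; z up.
- push_tab (a point): middle of the top edge of the face, turned to the robot, of the carriage's upright steel tab (60 mm wide, 8 mm thick, its top 59 mm above the table), 108 mm in front of the peg; push it along the x axis of the point. Moves with the carriage.
- carriage (a joint): how far the carriage is pulled out from home, in m: 0 is fully home under the air head (at its end stop), 0.16 fully out towards the robot. It slides with a friction of about 2 N.
- air_head (a point): centre of the underside of the station's fixed white warm-air head, a bar 70 x 214 x 55 mm on two 18 mm posts 91 mm to either side; underside 172 mm above the table, 35 mm above the top of a seated cup. With the carriage home the peg stands right under it.
- camera: bystander: black camera body lying on its back, lens mount up, 105 x 145 x 62 mm; origin at the centre of its underside
- dispenser: bystander: square white solvent dispenser with a steel top and open flip lid, 62 x 62 mm, 125 mm high; origin at the centre of its underside
- sponge: bystander: black tray with a soldering sponge, 75 x 95 x 28 mm; origin at the centre of its underside
Mind the look-alikes: they are no part of the job. What is shaped like the cup but green, red or turquoise is not meant.

How it is judged:
By the outcome, as a careful person would: the job done as asked, in the order asked, and still so for the second after the job is handed in, with the robot touching nothing.
It also fails if it takes over 58 s, if anything falls off the work surface, if the arm or the gripper's body presses on something with over 40 N, if the wrist force passes 120 N, or if a joint passes its speed limit or range.

ROBOT

A 6-joint arm with a two-finger parallel gripper is mounted at the origin on the work surface. World frame = base frame: x ahead of the robot, y to its left, z up, the work surface at z = 0. Lengths are in m, angles in rad, forces in N, time in s.
With the tool pointing down it reaches from about 0.225 to 0.875 m from the base axis. Payload 3.4 kg.
Tool frame: the origin (TCP) lies where the fingers leave the gripper's body, on its centre line; the fingertips stand 73 mm ahead of it and the grasp point (between the pads) lies 54 mm ahead of it (manip.pinch_z is the distance from the TCP to the grasp point, in m); z points along the fingers, y is the line along which they close (so a half turn about z gives the same grasp; the last joint's range is limited). The gripper opens to 85 mm and grips with 20 to 120 N. Pads are 22 mm wide; open, the fingers measure 114 mm over their backs; the gripper's body (76 mm by 85 mm) begins 54 mm behind the grasp point. The pads swing forward as they close: fully open they stand 13 mm farther back than shut.
Start: joints at [1.086, 0.276, 1.505, -0, 1.361, -0.121], TCP at [0.205, 0.537, 0.304] pointing down, gripper open.
Joint ranges: [-2.89, 2.89], [-0.75, 2.08], [0.22, 2.7], [-1.18, 4.32], [0.11, 2.71], [-2.7, 2.7]. Speed limits (rad/s): [2.57, 2.57, 3.14, 3.14, 3.14, 3.14].

INTERFACE

Orientations are given as a unit quaternion [w, x, y, z].
In Python, from rig import readout, imaging, manip gives the robot as it stands. The module is installed in compiled form; this text tells all that it offers.
- The arm moves only by the tool servo_tool, never from a script. Its argument "moves" is a list of rows, each an object with "dp": the shift along the tool's x, y, z in units of 0.2 m (1.0 is 0.2 m), a list of three; "delta_rot": the turn, a rotation vector about the tool's x, y, z in units of 0.1 rad (1.0 is 0.1 rad), a list of three; "fingers": the opening, from 0 (shut) to 1 (fully open). In form: [{"dp": [dx, dy, dz], "delta_rot": [wx, wy, wz], "fingers": fingers}, ...]. A call has 1 to 5 rows; each row shifts and turns the commanded pose from where the row before left it, along the tool's axes as they then stand; what a row does not reach is not made up. A row lasts 1/10 s, in which the tool goes at most 50 mm and 8.59 degrees, less where a joint would pass 70% of its speed; a pose out of reach is approached as far as the arm can. A call with a number of a shift or a turn outside -1 to 1 is refused whole. A call with a gripper value outside its range is refused whole. The fingers move at their own pace and stop on an object; "force" is the grip in N (left out, the last holds). Time passes only in rows, so rows that do not move let the fingers close. It gives the time, the measured TCP pose, the force, the opening and the grip force at its end, in the units of the state.
- readout.get_state(): the state, without advancing time (a new reading comes with each control period).
- imaging.get_image(name): name is "side" or "top" or "wrist"; returns (picture, depth): 480x640x3 uint8, red, green, blue; 480x640 float32, m along the optical axis (not along the pixel's ray), 0 where there is no reading.
- imaging.calibration(name): a dict with "intrinsics" (3x3 intrinsics, pixels), "R" (3x3) and "t" (3): a world point X has camera coordinates R X + t; the wrist camera has in their place "hand_eye" (4x4, takes a point from camera to tool coordinates, whose origin is the TCP and whose axes are the flange's). Camera axes: x right, y down, z forward; pixel columns grow to the right and rows downward; lengths in m; the calibration is good to about 2 mm. A picture is of the moment at which its call begins: read the wrist's pose just before it. calibration takes no time and is no camera call.
- manip.sign_off(): hands the job in; it is judged then, once.
The state is a dict: "clock": time; "qpos": joint angles; "qd": joint speeds; "effort": joint torques, N m; "position": TCP position; "ee_rot": TCP orientation; "contact_force": force on the tool from outside, world axes, zero at the start; "moment": the same for the moment, N m; "width": finger opening in m; "gripper_force": force on a finger pad.
Only numpy, scipy, OpenCV 4.12 (cv2) and the standard library are available. Lean on these libraries where they do the work, as an engineer would, in place of code of your own. Each camera call takes 0.05 s, during which the arm holds its last target. There are 200 camera calls.

## Working session

There is one attempt and no reset: what is moved stays moved. The work goes in short steps, Python scripts to look and compute and a tool call to move; the robot and the scene stay as the last step left them, time stands still between calls to the robot, and variables do not carry over. Pictures are saved under pics/ and viewed, at most 10 in all, crops included, and the job is handed in when it is done.

Besides the shell and the picture viewer there is one more tool, called after ">>>" as name(argument=value, ...), one argument or row to a line, values as JSON. servo_tool: Moves the arm, as the interface text tells. Its arguments: {"type":"object","properties":{"moves":{"type":"array"},"force":{"type":"number"}},"required":["moves"]}

```bash
mkdir -p pics
cat > h.py <<'E'
import numpy as np, cv2
from rig import readout, imaging, manip
from scipy.spatial.transform import Rotation as R
def pose():
    s=readout.get_state(); q=s["ee_rot"]; return s,np.array(s["position"]),R.from_quat([q[1],q[2],q[3],q[0]]).as_matrix()
def grab(n):
    c=imaging.calibration(n); K=np.array(c["intrinsics"])
    if n=="wrist":
        s,p,Rt=pose(); H=np.array(c["hand_eye"]); Rc=Rt@H[:3,:3]; o=Rt@H[:3,3]+p
    else:
        Rc=np.array(c["R"]).T; o=-Rc@np.array(c["t"])
    im,d=imaging.get_image(n); return im,d,K,Rc,o
def cloud(d,K,Rc,o):
    v,u=np.mgrid[:480,:640]; r=np.stack([(u-K[0,2])/K[0,0],(v-K[1,2])/K[1,1],np.ones_like(u)],-1)
    return (r*d[...,None])@Rc.T+o
def ray(u,v,z,K,Rc,o):
    r=Rc@np.array([(u-K[0,2])/K[0,0],(v-K[1,2])/K[1,1],1]); return o+r*(z-o[2])/r[2]
def save(n,im): cv2.imwrite("pics/"+n,im[...,::-1])
E
python3 - <<'E'
from h import *
for n in("top","side"):
    im,d,K,Rc,o=grab(n); save(n+"0.png",im); np.savez(n+"0.npz",im=im,d=d,K=K,Rc=Rc,o=o); print(n,o.round(3),Rc[:,2].round(3),K[0,0])
s,p,Rt=pose(); print(s["clock"],p,Rt.round(3))
print(np.array(imaging.calibration("wrist")["hand_eye"]).round(3))
E
```

```text
top [0.332 0.021 1.307] [ 0.103 -0.02  -0.994] 436.14424601656305
side [ 0.037 -0.841  1.115] [ 0.314  0.618 -0.721] 472.97710529656626
0.1 [0.20443294 0.53706856 0.30314207] [[-0.935  0.356 -0.001]
 [ 0.356  0.935 -0.001]
 [ 0.    -0.002 -1.   ]]
[[-0.    -0.956 -0.292  0.075]
 [ 1.    -0.    -0.     0.002]
 [ 0.    -0.292  0.956 -0.07 ]
 [ 0.     0.     0.     1.   ]]
```

View pics/top0.png

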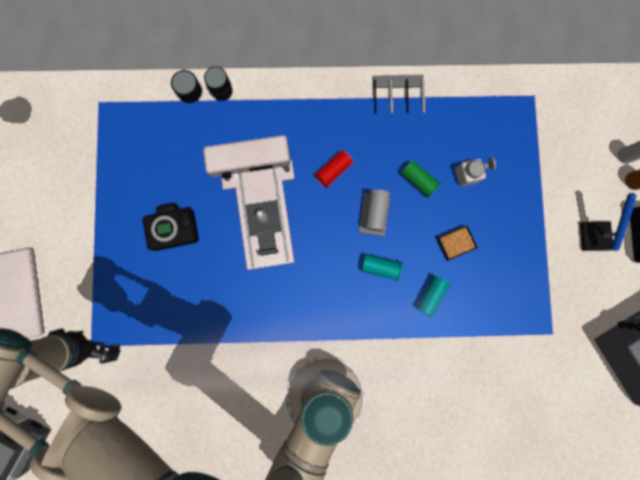

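View pics/side0.png

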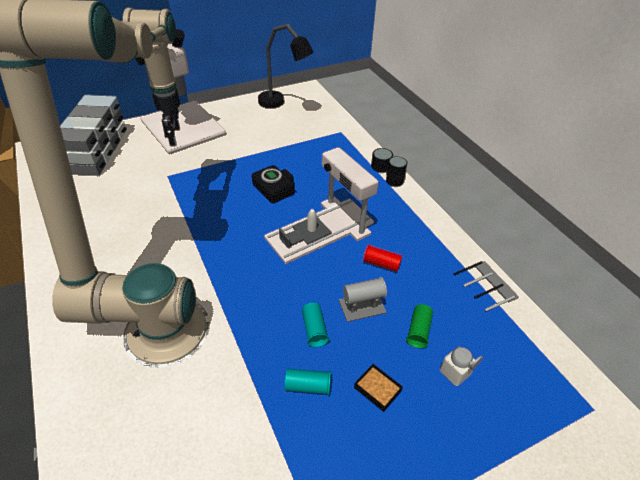

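Candidates, by top-view pixel:
- grey steel cup in the grey rest (375,210)
- red (333,168)
- green (421,178)
- turquoise (382,266) and (433,295)
- dark cans off the mat (186,85) and (217,82)

I choose the grey one at (375,210), seen in the side view at (364,293). The station is at top (262,215), with the peg at (263,215) and the tab at (266,243).

Run:
```python
from h import *
for n in("top","side"):
    f=np.load(n+"0.npz"); im,d,K,Rc,o=[f[k] for k in("im","d","K","Rc","o")]
    P=cloud(d,K,Rc,o); hsv=cv2.cvtColor(im,cv2.COLOR_RGB2HSV)
    print(n,"table z",np.median(P[(hsv[...,0]>105)&(hsv[...,0]<125)&(hsv[...,1]>180)][:,2]))
    g=(hsv[...,1]<60)&(P[...,2]>.06)&(P[...,2]<.13)
    x0,y0,x1,y1=(345,175,405,250) if n=="top" else (330,265,400,325)
    m=np.zeros_like(g); m[y0:y1,x0:x1]=g[y0:y1,x0:x1]
    Q=P[m]; print("cup n",len(Q),"z max",np.percentile(Q[:,2],[50,95,99]).round(3))
    c=Q[:,:2].mean(0); (_,(w,h),a)=r=cv2.minAreaRect((Q[:,:2]*1000).astype(np.float32)); print("rect mm",r)
    x0,y0,x1,y1=(230,165,300,275) if n=="top" else (260,200,345,265)
    m[:]=0; m[y0:y1,x0:x1]=1
    for lo,hi in((.02,.034),(.045,.064),(.075,.12)):
        q=m&(P[...,2]>lo)&(P[...,2]<hi); Q=P[q]; v,u=np.nonzero(q)
        if len(Q)>3: print(lo,len(Q),Q.mean(0).round(3),"zmax",Q[:,2].max().round(3),cv2.minAreaRect((Q[:,:2]*1000).astype(np.float32)),u.mean().round(1),v.mean().round(1))
a=np.load("top0.npz")["im"][130:280,200:410]; b=np.load("side0.npz")["im"][190:340,250:440]
s=cv2.resize(a,None,fx=2.8,fy=2.8,interpolation=3); s2=cv2.resize(b,None,fx=2.8,fy=2.8,interpolation=3)
save("crop1.png",cv2.resize(np.hstack([a[:, :],b]),None,fx=1.95,fy=3*.65))
```

```text
top table z 0.0011631493022481454
cup n 738 z max [0.096 0.103 0.105]
rect mm ((529.310302734375, -159.7433624267578), (54.1163215637207, 108.36009216308594), 80.79720306396484)
0.02 1408 [0.51  0.168 0.026] zmax 0.034 ((527.4039306640625, 173.92222595214844), (154.6770782470703, 294.9388122558594), 88.4278335571289) 264.5 222.1
0.045 87 [0.464 0.151 0.057] zmax 0.064 ((544.27294921875, 143.44720458984375), (64.38902282714844, 270.25323486328125), 81.28428649902344) 269.2 236.5
0.075 97 [0.527 0.168 0.096] zmax 0.109 ((591.6616821289062, 141.58380126953125), (28.04050064086914, 177.51780700683594), 66.2237777709961) 261.4 212.7
side table z 0.0006900316478257729
cup n 782 z max [0.095 0.103 0.105]
rect mm ((529.11767578125, -167.34188842773438), (48.81909942626953, 110.98792266845703), 79.21576690673828)
0.02 822 [0.507 0.163 0.026] zmax 0.034 ((513.9274291992188, 190.054931640625), (272.1154479980469, 257.12738037109375), 63.22111129760742) 307.4 231.8
0.045 92 [0.458 0.156 0.055] zmax 0.063 ((471.77130126953125, 146.2998046875), (56.86491775512695, 124.44799041748047), 81.7559814453125) 294.7 231.0
0.075 83 [0.522 0.163 0.092] zmax 0.111 ((522.5745849609375, 163.65769958496094), (21.839698791503906, 26.13632583618164), 66.65153503417969) 311.9 215.4
```

View pics/crop1.png

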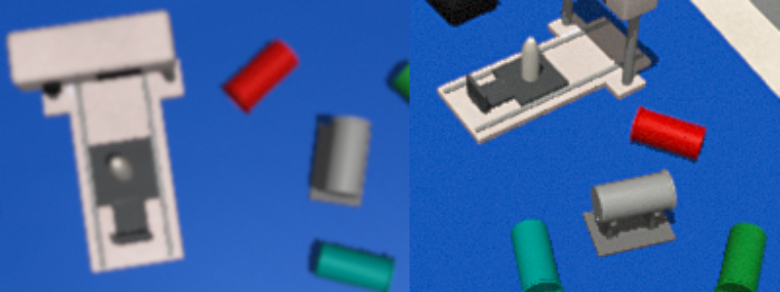

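The crop shows the grey steel cup in the rest at crop px (340,155) and (635,195), with its bead pointing away from the robot. The peg is at crop (120,165) and (530,60), and the tab on the robot side is at (130,235) and (478,92). 

Plan: grip at 45° pitch, with the tool's z axis in the cup's vertical plane. A half turn about tool z then takes the mouth from forward to down. First move: stop above the station for a wrist look.

```bash
cat >> h.py <<'E'
def ori(h,pitch,flip=False):
    "tool z at heading h, pitch below horizontal; tool x on the upper side (flip: lower)"
    z=np.array([np.cos(pitch)*np.cos(h),np.cos(pitch)*np.sin(h),-np.sin(pitch)])
    x=np.array([np.sin(pitch)*np.cos(h),np.sin(pitch)*np.sin(h),np.cos(pitch)])*(-1 if flip else 1)
    return np.stack([x,np.cross(z,x),z],1)
def plan(pt,Rt,nb,nd=2,start=None,via=None,rows=5):
    "blocks of equal rows; prints dp, delta_rot"
    p,Rm=start if start else pose()[1:]
    p0,R0=p.copy(),Rm.copy(); w0=via if via is not None else R.from_matrix(R0.T@Rt).as_rotvec()
    for b in range(1,nb+1):
        f=b/nb; pb=p0+(pt-p0)*f; Rb=R0@R.from_rotvec(w0*f).as_matrix()
        w=(R.from_matrix(Rm.T@Rb).as_rotvec()/rows/.1).round(nd); S=R.from_rotvec(w*.1).as_matrix()
        A=sum(np.linalg.matrix_power(S,k) for k in range(rows))
        d=(np.linalg.solve(A,Rm.T@(pb-p))/.2).round(nd)
        for k in range(rows): p=p+Rm@(d*.2); Rm=Rm@S
        print("blk",b,"dp",d.tolist(),"rot",w.tolist(),"->",p.round(3))
    print("end err mm",((p-pt)*1000).round(1),"deg",np.degrees(R.from_matrix(Rm.T@Rt).magnitude()).round(2)); return p,Rm
E
python3 - <<'E'
from h import *
A=np.array([.36,.16,.38]); h=np.radians(-10)
RA=ori(np.radians(60),np.pi/2)  # x heading 60deg
st=plan(A,RA,4)
B=np.array([.39,-.139,.20])
st=plan(B+[0,0,.06],ori(h,np.radians(80)),3,start=st)
plan(B,ori(h,np.pi/4),2,start=st)
E
```

```text
blk 1 dp [-0.08, -0.06, -0.02] rot [-0.0, 0.0, 0.87] -> [0.242 0.445 0.323]
blk 2 dp [-0.1, -0.02, -0.02] rot [-0.0, 0.0, 0.86] -> [0.282 0.352 0.343]
blk 3 dp [-0.1, 0.02, -0.02] rot [-0.0, 0.0, 0.87] -> [0.318 0.258 0.363]
blk 4 dp [-0.08, 0.07, -0.02] rot [-0.0, 0.0, 0.86] -> [0.364 0.163 0.384]
end err mm [4.3 2.9 3.5] deg 0.1
blk 1 dp [-0.07, 0.07, 0.04] rot [-0.07, 0.1, 0.81] -> [0.375 0.065 0.343]
blk 2 dp [-0.05, 0.09, 0.04] rot [-0.07, 0.1, 0.82] -> [ 0.375 -0.037  0.302]
blk 3 dp [0.0, 0.1, 0.04] rot [-0.07, 0.11, 0.81] -> [ 0.388 -0.136  0.264]
end err mm [-2.1  3.   3.7] deg 0.11
blk 1 dp [-0.01, 0.0, 0.03] rot [0.0, 0.61, -0.0] -> [ 0.387 -0.136  0.232]
blk 2 dp [-0.02, 0.0, 0.03] rot [0.0, 0.61, -0.0] -> [ 0.388 -0.136  0.196]
end err mm [-2.3  3.  -3.7] deg 0.07
```

>>> servo_tool(
  moves=[
    {"dp": [-0.08, -0.06, -0.02], "delta_rot": [0, 0, 0.87], "fingers": 1},
    {"dp": [-0.08, -0.06, -0.02], "delta_rot": [0, 0, 0.87], "fingers": 1},
    {"dp": [-0.08, -0.06, -0.02], "delta_rot": [0, 0, 0.87], "fingers": 1},
    {"dp": [-0.08, -0.06, -0.02], "delta_rot": [0, 0, 0.87], "fingers": 1},
    {"dp": [-0.08, -0.06, -0.02], "delta_rot": [0, 0, 0.87], "fingers": 1},
  ],
)

```text
clock: 0.6
position: [0.2425, 0.4447, 0.3235]
ee_rot: [-0.0, 0.391, 0.921, -0.0]
contact_force: [-0.6, 1.1, -1.2]
width: 0.0853
gripper_force: 0.0
```

>>> servo_tool(
  moves=[
    {"dp": [-0.1, -0.02, -0.02], "delta_rot": [0, 0, 0.86], "fingers": 1},
    {"dp": [-0.1, -0.02, -0.02], "delta_rot": [0, 0, 0.86], "fingers": 1},
    {"dp": [-0.1, -0.02, -0.02], "delta_rot": [0, 0, 0.86], "fingers": 1},
    {"dp": [-0.1, -0.02, -0.02], "delta_rot": [0, 0, 0.86], "fingers": 1},
    {"dp": [-0.1, -0.02, -0.02], "delta_rot": [0, 0, 0.86], "fingers": 1},
  ],
)

```text
clock: 1.1
position: [0.2822, 0.3515, 0.3436]
ee_rot: [-0.0, 0.578, 0.816, -0.0]
contact_force: [-0.4, 0.5, 0.7]
width: 0.0853
gripper_force: 0.0
```

>>> servo_tool(
  moves=[
    {"dp": [-0.1, 0.02, -0.02], "delta_rot": [0, 0, 0.87], "fingers": 1},
    {"dp": [-0.1, 0.02, -0.02], "delta_rot": [0, 0, 0.87], "fingers": 1},
    {"dp": [-0.1, 0.02, -0.02], "delta_rot": [0, 0, 0.87], "fingers": 1},
    {"dp": [-0.1, 0.02, -0.02], "delta_rot": [0, 0, 0.87], "fingers": 1},
    {"dp": [-0.1, 0.02, -0.02], "delta_rot": [0, 0, 0.87], "fingers": 1},
  ],
)

```text
clock: 1.6
position: [0.3182, 0.257, 0.3637]
ee_rot: [-0.0, 0.74, 0.672, -0.0]
contact_force: [-0.5, -0.0, 0.4]
width: 0.0854
gripper_force: 0.0
```

>>> servo_tool(
  moves=[
    {"dp": [-0.08, 0.07, -0.02], "delta_rot": [0, 0, 0.86], "fingers": 1},
    {"dp": [-0.08, 0.07, -0.02], "delta_rot": [0, 0, 0.86], "fingers": 1},
    {"dp": [-0.08, 0.07, -0.02], "delta_rot": [0, 0, 0.86], "fingers": 1},
    {"dp": [-0.08, 0.07, -0.02], "delta_rot": [0, 0, 0.86], "fingers": 1},
    {"dp": [-0.08, 0.07, -0.02], "delta_rot": [0, 0, 0.86], "fingers": 1},
  ],
)

```text
clock: 2.1
position: [0.3646, 0.1622, 0.3837]
ee_rot: [-0.0, 0.867, 0.499, -0.0]
contact_force: [0.6, -0.6, -0.0]
width: 0.0852
gripper_force: 0.0
```

Run:
```python
from h import *
im,d,K,Rc,o=grab("wrist"); save("w1.png",im); np.savez("w1.npz",im=im,d=d,K=K,Rc=Rc,o=o)
s,p,Rm=pose(); print(s["clock"],p.round(3),s["qpos"],o.round(3),Rc.round(2).tolist())
```

```text
2.15 [0.365 0.16  0.384] [ 0.24036515 -0.03641417  1.67770661 -0.00382496  1.49989044  0.77121126] [0.402 0.228 0.454] [[0.86, -0.48, -0.15], [-0.5, -0.83, -0.25], [0.0, 0.29, -0.96]]
```

View pics/w1.png

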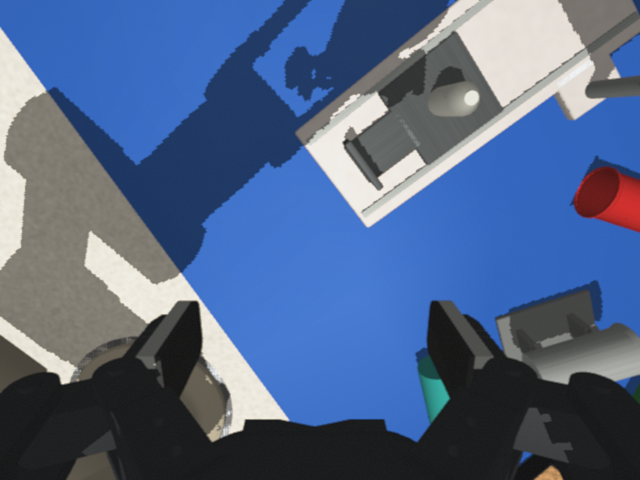

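Wrist view: peg tip at (472,97), foot around (440,103), tab top edge from (346,138) to (381,188), plate near edge from (300,133) to (367,226). Red, turquoise and the grey cup (570,355) are lower right.

Run:
```python
from h import *
f=np.load("w1.npz"); im,d,K,Rc,o=[f[k] for k in("im","d","K","Rc","o")]
P=cloud(d,K,Rc,o)
m=np.zeros((480,640),bool); m[60:130,420:500]=1
q=m&(P[...,2]>.1)&(P[...,2]<.115); v,u=np.nonzero(q); print("pegtop px",u.mean(),v.mean(),len(u),P[q].mean(0).round(4),P[q][:,2].max(), "ray",ray(u.mean(),v.mean(),.107,K,Rc,o).round(4))
q=m&(P[...,2]>.05)&(P[...,2]<.088); Q=P[q]
c=np.linalg.lstsq(np.c_[2*Q[:,:2],np.ones(len(Q))],(Q[:,:2]**2).sum(1),rcond=None)[0]; print("peg cyl",c[:2].round(4),np.sqrt(c[2]+c[0]**2+c[1]**2).round(4),len(Q))
m[:]=0; m[110:215,325:425]=1
q=m&(P[...,2]>.054)&(P[...,2]<.066); print("tab",cv2.minAreaRect((P[q][:,:2]*1e4).astype(np.float32)),np.median(P[q][:,2]),P[q][:,:2].mean(0))
m[:]=0; m[:240,330:560]=1
q=m&(P[...,2]>.022)&(P[...,2]<.031)&(im.max(2)<120); print("plate",np.median(P[q][:,2]))
# white base long edge near robot-right side
for a,b in(((300,133),(367,226)),):
    A,B=ray(*a,.0,K,Rc,o),ray(*b,.0,K,Rc,o); print(np.degrees(np.arctan2(*(A-B)[[1,0]])))
for n in("top","side"):
    g=np.load(n+"0.npz"); PP=cloud(g["d"],g["K"],g["Rc"],g["o"])
    m=np.zeros((480,640),bool); x0,y0,x1,y1=(245,195,280,225) if n=="top" else (295,195,330,240); m[y0:y1,x0:x1]=1
    q=m&(PP[...,2]>.09); v,u=np.nonzero(q); print(n,PP[q].mean(0).round(4),PP[q][:,2].max())
    m[:]=0; x0,y0,x1,y1=(195,130,300,200) if n=="top" else (315,140,385,200); m[y0:y1,x0:x1]=1
    q=m&(PP[...,2]>.21); print("head",PP[q].mean(0).round(3),cv2.minAreaRect((PP[q][:,:2]*1e3).astype(np.float32)),PP[q][:,2].max())
```

```text
pegtop px 468.02777777777777 97.82323232323232 396 [0.5231 0.1746 0.105 ] 0.10924879251312813 ray [0.5224 0.175  0.107 ]
peg cyl [0.5249 0.1737] 0.0148 396
tab ((4218.17724609375, 1602.21826171875), (79.73544311523438, 600.3634643554688), 7.588554382324219) 0.05893625946272896 [0.42168142 0.16089321]
plate 0.027297358506797487
96.05638234069728
top [0.52   0.1692 0.1148] 1.306914134598408
head [0.652 0.187 0.24 ] ((504.57501220703125, 162.15042114257812), (391.2595520019531, 215.7484893798828), 10.393879890441895) 1.306914134598408
side [0.4845 0.0877 0.177 ] 1.114788601809252
head [0.649 0.167 0.232] ((409.94512939453125, -301.9915771484375), (1298.8438720703125, 172.38600158691406), 62.9007568359375) 1.114788601809252
```

>>> servo_tool(
  moves=[
    {"dp": [-0.07, 0.07, 0.04], "delta_rot": [-0.07, 0.1, 0.81], "fingers": 1},
    {"dp": [-0.07, 0.07, 0.04], "delta_rot": [-0.07, 0.1, 0.81], "fingers": 1},
    {"dp": [-0.07, 0.07, 0.04], "delta_rot": [-0.07, 0.1, 0.81], "fingers": 1},
    {"dp": [-0.07, 0.07, 0.04], "delta_rot": [-0.07, 0.1, 0.81], "fingers": 1},
    {"dp": [-0.07, 0.07, 0.04], "delta_rot": [-0.07, 0.1, 0.81], "fingers": 1},
  ],
)

```text
clock: 2.65
position: [0.375, 0.0651, 0.3425]
ee_rot: [0.002, 0.949, 0.315, 0.03]
contact_force: [-0.2, 1.3, 0.4]
width: 0.0853
gripper_force: 0.0
```

>>> servo_tool(
  moves=[
    {"dp": [-0.05, 0.09, 0.04], "delta_rot": [-0.07, 0.1, 0.82], "fingers": 1},
    {"dp": [-0.05, 0.09, 0.04], "delta_rot": [-0.07, 0.1, 0.82], "fingers": 1},
    {"dp": [-0.05, 0.09, 0.04], "delta_rot": [-0.07, 0.1, 0.82], "fingers": 1},
    {"dp": [-0.05, 0.09, 0.04], "delta_rot": [-0.07, 0.1, 0.82], "fingers": 1},
    {"dp": [-0.05, 0.09, 0.04], "delta_rot": [-0.07, 0.1, 0.82], "fingers": 1},
  ],
)

```text
clock: 3.15
position: [0.3754, -0.0367, 0.3011]
ee_rot: [0.005, 0.992, 0.114, 0.059]
contact_force: [-0.0, 0.5, 0.5]
width: 0.0854
gripper_force: 0.0
```

>>> servo_tool(
  moves=[
    {"dp": [0, 0.1, 0.04], "delta_rot": [-0.07, 0.11, 0.81], "fingers": 1},
    {"dp": [0, 0.1, 0.04], "delta_rot": [-0.07, 0.11, 0.81], "fingers": 1},
    {"dp": [0, 0.1, 0.04], "delta_rot": [-0.07, 0.11, 0.81], "fingers": 1},
    {"dp": [0, 0.1, 0.04], "delta_rot": [-0.07, 0.11, 0.81], "fingers": 1},
    {"dp": [0, 0.1, 0.04], "delta_rot": [-0.07, 0.11, 0.81], "fingers": 1},
  ],
)

```text
clock: 3.65
position: [0.388, -0.136, 0.2631]
ee_rot: [0.007, 0.992, -0.089, 0.088]
contact_force: [0.0, 0.1, -0.1]
width: 0.0858
gripper_force: 0.0
```

>>> servo_tool(
  moves=[
    {"dp": [-0.01, 0, 0.03], "delta_rot": [0, 0.61, 0], "fingers": 1},
    {"dp": [-0.01, 0, 0.03], "delta_rot": [0, 0.61, 0], "fingers": 1},
    {"dp": [-0.01, 0, 0.03], "delta_rot": [0, 0.61, 0], "fingers": 1},
    {"dp": [-0.01, 0, 0.03], "delta_rot": [0, 0.61, 0], "fingers": 1},
    {"dp": [-0.01, 0, 0.03], "delta_rot": [0, 0.61, 0], "fingers": 1},
  ],
)

```text
clock: 4.15
position: [0.3871, -0.135, 0.2318]
ee_rot: [0.02, 0.967, -0.085, 0.239]
contact_force: [-0.5, -0.7, -0.5]
width: 0.0855
gripper_force: 0.0
```

>>> servo_tool(
  moves=[
    {"dp": [-0.02, 0, 0.03], "delta_rot": [0, 0.61, 0], "fingers": 1},
    {"dp": [-0.02, 0, 0.03], "delta_rot": [0, 0.61, 0], "fingers": 1},
    {"dp": [-0.02, 0, 0.03], "delta_rot": [0, 0.61, 0], "fingers": 1},
    {"dp": [-0.02, 0, 0.03], "delta_rot": [0, 0.61, 0], "fingers": 1},
    {"dp": [-0.02, 0, 0.03], "delta_rot": [0, 0.61, 0], "fingers": 1},
  ],
)

```text
clock: 4.65
position: [0.3882, -0.1323, 0.2011]
ee_rot: [0.026, 0.929, -0.079, 0.362]
contact_force: [0.6, 0.4, 0.2]
width: 0.0854
gripper_force: 0.0
```

Run:
```python
from h import *
im,d,K,Rc,o=grab("wrist"); save("w2.png",im); np.savez("w2.npz",im=im,d=d,K=K,Rc=Rc,o=o)
s,p,Rm=pose(); print(s["clock"],p.round(3),s["qpos"],Rm.round(3).tolist())
```

```text
4.7 [ 0.387 -0.132  0.2  ] [-0.80733641 -0.05551124  2.45183043  1.3171216   0.43619942 -0.21902245] [[0.727, -0.166, 0.667], [-0.129, -0.986, -0.105], [0.675, -0.01, -0.738]]
```

View pics/w2.png

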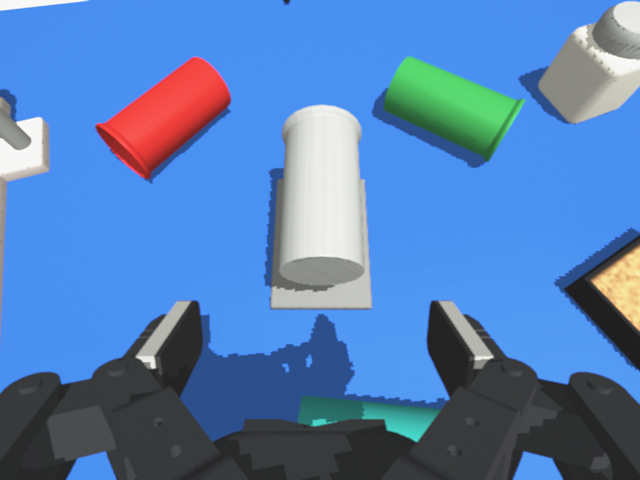

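Wrist view 2: the grey cup is at (320,195) with its bottom facing me at (321,270) and its bead at the far end (322,118). It is clear of red (165,115), green (450,105) and the turquoise below. Next I fit the cup's axis, and a kinematic model, because the wrist went to a sideways branch here.

```bash
cat > kin.py <<'E'
import numpy as np
from scipy.optimize import least_squares
from scipy.spatial.transform import Rotation as R
rx=lambda a:R.from_euler('y',a).as_matrix(); rz=lambda a:R.from_euler('z',a).as_matrix()
def fk(q,k):
    a,b,eb,e,c,h,sg=k; A=rz(q[0])@rx(q[1]); p=np.array([0,0,h])+A@[0,0,a]
    A=A@rx(q[2]); p=p+A@[eb,0,b]; A=A@rz(sg*q[3])@rx(q[4]); p=p+A@[e,0,c]
    return p,A@rz(q[5]+C0)
C0=0
LO=np.array([-2.89,-.75,.22,-1.18,.11,-2.7]);HI=np.array([2.89,2.08,2.7,4.32,2.71,2.7])
def ik(p,Rt,k,q0):
    f=lambda q:np.r_[(fk(q,k)[0]-p)*5,(R.from_matrix(fk(q,k)[1].T@Rt)).as_rotvec()]
    r=least_squares(f,np.clip(q0,LO+1e-3,HI-1e-3),bounds=(LO,HI)); return r.x,np.sqrt(2*r.cost)
E
python3 - <<'E'
from h import *; import kin
from scipy.optimize import least_squares
f=np.load("w2.npz"); im,d,K,Rc,o=[f[k] for k in("im","d","K","Rc","o")]; P=cloud(d,K,Rc,o)
m=np.zeros((480,640),bool); m[100:290,268:372]=1
Q=P[m&(P[...,2]>.06)&(P[...,2]<.12)]
def res(x,Q):
    y0,h,z0,r=x; s=np.sin(h);c=np.cos(h); lat=-(Q[:,0]-.53)*s+(Q[:,1]-y0)*c
    return np.hypot(lat,Q[:,2]-z0)-r
# body only (exclude bead/bottom disc)
x=np.array([-.16,-.17,.075,.027])
for _ in range(3):
    al=(Q[:,0]-.53)*np.cos(x[1])+(Q[:,1]-x[0])*np.sin(x[1]); B=Q[(al>-.045)&(al<.04)]; x=least_squares(res,x,args=(B,),loss="soft_l1",f_scale=.001).x
print("y at x=.53",x[0],"heading deg",np.degrees(x[1]),"z",x[2],"r",x[3],len(B)); print("along range",np.percentile(al,[0.5,1,2,99,99.5]).round(4))
q=np.array([[1.086,.276,1.505,0,1.361,-.121],[.24036515,-.03641417,1.67770661,-.00382496,1.49989044,.77121126],[-.80733641,-.05551124,2.45183043,1.3171216,.43619942,-.21902245]])
pp=np.array([[.205,.537,.304],[.365,.1612,.384],[.387,-.132,.2]]); s,p,Rm=pose()
for sg in(1,-1):
  g=lambda k:np.r_[np.concatenate([kin.fk(a,np.r_[k,sg])[0]-b for a,b in zip(q,pp)])*1000,np.array([k[2],0])*10]
  r=least_squares(g,[.5,.42,0,.0,.3,.15]); print(sg,r.x.round(4),g(r.x).round(1))
  print((kin.fk(q[2],np.r_[r.x,sg])[1].T@Rm).round(3).tolist())
E
```

```text
y at x=.53 -0.158637103385663 heading deg -9.982628239566049 z 0.07475585540981763 r 0.026716949531066528 8814
along range [-0.0545 -0.0544 -0.0543  0.0539  0.0547]
1 [0.6555 0.4827 0.1123 0.0571 0.3362 0.2156] [ 60.7 -32.6  -4.4  16.8 -69.    4.4  -0.5  -0.6  -0.    1.1   0. ]
[[-0.0, -1.0, -0.0], [1.0, -0.0, 0.0], [-0.0, -0.0, 1.0]]
-1 [ 0.5158  0.1446 -0.1729 -0.2551  0.0929 -0.2189] [ 62.1 -29.9  19.3  16.4 -67.4 -18.   -2.4  -1.2  -1.3  -1.7   0. ]
[[-0.369, 0.555, -0.745], [-0.858, -0.511, 0.044], [-0.356, 0.656, 0.665]]
```

```bash
sed -i 's/^C0=0/C0=np.pi\/2/; s/a,b,eb,e,c,h,sg=k;/a,b,eb,e,c,h,dy=k; sg=1;/; s/A@\[0,0,a\]/A@[0,dy,a]/' kin.py
python3 - <<'E'
from h import *; import kin
from scipy.optimize import least_squares
q=np.array([[1.086,.276,1.505,0,1.361,-.121],[.24036515,-.03641417,1.67770661,-.00382496,1.49989044,.77121126],[-.80733641,-.05551124,2.45183043,1.3171216,.43619942,-.21902245]])
pp=np.array([[.205,.537,.304],[.365,.1612,.384],[.387,-.132,.2]])
g=lambda k:np.r_[np.concatenate([kin.fk(a,k)[0]-b for a,b in zip(q,pp)])*1000,np.array([k[2],k[3]])*10]
r=least_squares(g,[.5,.42,0,.0,.3,.15,.07]); k=r.x; print(k.round(4),g(k).round(1)); np.save("k.npy",k)
s,p,Rm=pose(); q0=np.array(s["qpos"]); print("now",q0.round(2))
h=np.radians(-10); u=np.array([np.cos(h),np.sin(h),0]); bot=np.array([.4763,-.1491,.0748])
for pit in(40,45,50):
  Ro=ori(h,np.radians(pit)); G=bot+.038*u
  for name,sd in(("cur",q0),("fw",np.array([-.5,.4,1.9,0,.3,1.6])),("q4pi",np.array([-.5,.4,1.9,3,.3,-1.5]))):
    print(pit,name,[(a.round(2).tolist(),round(e,4)) for a,e in(kin.ik(G-.054*Ro[:,2]-b*Ro[:,2],Ro,k,sd) for b in(.06,0))])
peg=np.array([.525,.1737,0])
for yaw in(-10,0,10,20,30):
  Ro=ori(np.radians(yaw),np.pi/4,True)
  print("place",yaw,[(a.round(2).tolist(),round(e,4)) for a,e in(kin.ik(peg+[0,0,zz]-.054*Ro[:,2],Ro,k,np.array([.1,.4,1.9,0,.3,-1.6])) for zz in(.19,.099))])
E
```

```text
[ 0.6296  0.4199  0.0599 -0.001   0.2919  0.1361  0.0698] [-0.9  0.4 -0.1  0.2 -0.9  0.1 -0.  -0.   0.   0.6 -0. ]
now [-0.81 -0.06  2.45  1.32  0.44 -0.22]
40 cur [([-0.76, 0.21, 2.58, 2.3, 0.6, -1.23], np.float64(0.0)), ([-0.66, 0.38, 2.54, 2.54, 0.68, -1.41], np.float64(0.0))]
40 fw [([-0.76, 0.21, 2.58, 2.3, 0.6, -1.23], np.float64(0.0)), ([-0.66, 0.38, 2.54, 2.54, 0.68, -1.41], np.float64(0.0))]
40 q4pi [([-0.76, 0.21, 2.58, 2.3, 0.6, -1.23], np.float64(0.0)), ([-0.66, 0.38, 2.54, 2.54, 0.68, -1.41], np.float64(0.0))]
45 cur [([-0.7, 0.15, 2.49, 2.06, 0.42, -0.92], np.float64(0.0)), ([-0.63, 0.32, 2.47, 2.41, 0.48, -1.23], np.float64(0.0))]
45 fw [([-0.7, 0.15, 2.49, 2.06, 0.42, -0.92], np.float64(0.0)), ([-0.63, 0.32, 2.47, 2.41, 0.48, -1.23], np.float64(0.0))]
45 q4pi [([-0.7, 0.15, 2.49, 2.06, 0.42, -0.92], np.float64(0.0)), ([-0.63, 0.32, 2.47, 2.41, 0.48, -1.23], np.float64(0.0))]
50 cur [([-0.65, 0.12, 2.4, 1.62, 0.3, -0.43], np.float64(0.0)), ([-0.6, 0.28, 2.39, 2.15, 0.32, -0.94], np.float64(0.0))]
50 fw [([-0.65, 0.12, 2.4, 1.62, 0.3, -0.43], np.float64(0.0)), ([-0.6, 0.28, 2.39, 2.15, 0.32, -0.94], np.float64(0.0))]
50 q4pi [([-0.65, 0.12, 2.4, 1.62, 0.3, -0.43], np.float64(0.0)), ([-0.6, 0.28, 2.39, 2.15, 0.32, -0.94], np.float64(0.0))]
place -10 [([0.45, 0.12, 2.17, -1.18, 0.45, 0.05], np.float64(0.0173)), ([0.42, 0.26, 2.19, -1.18, 0.39, 0.08], np.float64(0.1632))]
place 0 [([0.33, 0.08, 2.22, -1.18, 0.25, -0.16], np.float64(0.0155)), ([0.29, 0.22, 2.25, -1.18, 0.17, -0.16], np.float64(0.1702))]
place 10 [([0.22, 0.06, 2.23, -0.49, 0.11, -1.05], np.float64(0.0378)), ([0.26, 0.21, 2.26, -1.18, 0.11, -0.32], np.float64(0.1759))]
place 20 [([0.1, 0.05, 2.24, 0.96, 0.19, -2.7], np.float64(0.0389)), ([0.14, 0.2, 2.27, 0.97, 0.11, -2.7], np.float64(0.184))]
place 30 [([0.03, 0.05, 2.18, 0.8, 0.36, -2.7], np.float64(0.1176)), ([0.1, 0.2, 2.24, 0.82, 0.19, -2.7], np.float64(0.2393))]
```

Run:
```python
from h import *; import kin
k=np.load("k.npy"); s,p,Rm=pose(); q0=np.array(s["qpos"])
h=np.radians(-10); u=np.array([np.cos(h),np.sin(h),0]); bot=np.array([.4763,-.1491,.0748]); peg=np.array([.525,.1737,0])
for pit in(40,45):
 for s_ in(.036,):
  print("pitch",pit); q=q0; last=None
  G=bot+s_*u; Ro=ori(h,np.radians(pit)); zf=.137-s_
  seq=[("pre",G-.06*Ro[:,2],Ro),("grasp",G,Ro)]+[("lift",G+[0,0,z],Ro) for z in(.04,.08,.13)]
  L=seq[-1][1]; Rz_=lambda a:R.from_euler("z",a).as_matrix()
  # flip target: cup z (in tool) -> down, heading hf
  for hf in (15,25,):
    Rf=ori(np.radians(hf),np.radians(90-pit),True)
    above=peg+[0,0,.21]; 
    sq=list(seq); n=8; dR=R.from_matrix(Ro.T@Rz_(np.radians(hf+10))).as_matrix
    # rotate: yaw by azimuth along arc, tool spin about z, pitch change
    for i in range(1,n+1):
        f=i/n; a=np.radians(-10+(hf+10)*f); pt=np.radians(pit+(90-2*pit)*f)
        az=np.arctan2(L[1],L[0])*(1-f)+np.arctan2(peg[1],peg[0])*f; r=np.hypot(*L[:2])*(1-f)+np.hypot(*peg[:2])*f
        sq.append(("arc",np.array([r*np.cos(az),r*np.sin(az),L[2]*(1-f)+.21*f]),ori(a,pt)@rz if False else ori(a,pt)@Rz_(np.pi*f)))
    sq+= [("down",peg+[0,0,z],Rf) for z in(.17,.13,zf)]
    q=q0
    for nm,g,Ro_ in sq:
        q,e=kin.ik(g-.054*Ro_[:,2],Ro_,k,q); print(hf,nm,q.round(2).tolist(),round(e,4))
```

```text
pitch 40
15 pre [-0.76, 0.21, 2.58, 2.3, 0.61, -1.23] 0.0
15 grasp [-0.67, 0.38, 2.55, 2.53, 0.69, -1.41] 0.0
15 lift [-0.67, 0.25, 2.49, 2.36, 0.54, -1.2] 0.0
15 lift [-0.67, 0.13, 2.42, 2.09, 0.43, -0.89] 0.0
15 lift [-0.67, 0.01, 2.34, 1.62, 0.37, -0.39] 0.0
15 arc [-0.56, 0.01, 2.32, 1.54, 0.32, 0.13] 0.0
15 arc [-0.45, 0.01, 2.3, 1.41, 0.29, 0.68] 0.0
15 arc [-0.35, 0.01, 2.28, 1.26, 0.25, 1.26] 0.0
15 arc [-0.25, 0.01, 2.25, 1.06, 0.23, 1.88] 0.0
15 arc [-0.14, 0.01, 2.23, 0.84, 0.22, 2.53] 0.0
15 arc [-0.08, 0.02, 2.25, 1.07, 0.21, 2.7] 0.0555
15 arc [0.04, 0.03, 2.28, 1.5, 0.12, 2.7] 0.1185
15 arc [0.13, 0.04, 2.29, 1.91, 0.11, 2.7] 0.1649
15 down [0.13, 0.1, 2.3, 1.91, 0.11, 2.7] 0.0918
15 down [0.13, 0.17, 2.3, 1.91, 0.11, 2.7] 0.0249
15 down [0.15, 0.23, 2.33, 2.55, 0.13, 2.07] 0.0
25 pre [-0.76, 0.21, 2.58, 2.3, 0.61, -1.23] 0.0
25 grasp [-0.67, 0.38, 2.55, 2.53, 0.69, -1.41] 0.0
25 lift [-0.67, 0.25, 2.49, 2.36, 0.54, -1.2] 0.0
25 lift [-0.67, 0.13, 2.42, 2.09, 0.43, -0.89] 0.0
25 lift [-0.67, 0.01, 2.34, 1.62, 0.37, -0.39] 0.0
25 arc [-0.58, 0.01, 2.32, 1.51, 0.35, 0.13
[... 1379 characters left out ...]
1, 0.49, -1.24] 0.0
25 lift [-0.63, 0.2, 2.41, 2.12, 0.38, -0.92] 0.0
25 lift [-0.63, 0.1, 2.35, 1.71, 0.32, -0.48] 0.0
25 lift [-0.63, 0.0, 2.27, 1.17, 0.35, 0.09] 0.0
25 arc [-0.55, 0.01, 2.26, 1.17, 0.34, 0.49] 0.0
25 arc [-0.47, 0.01, 2.26, 1.16, 0.34, 0.89] 0.0
25 arc [-0.39, 0.01, 2.25, 1.15, 0.34, 1.29] 0.0
25 arc [-0.31, 0.01, 2.25, 1.14, 0.34, 1.69] 0.0
25 arc [-0.23, 0.02, 2.24, 1.14, 0.34, 2.1] 0.0
25 arc [-0.15, 0.02, 2.24, 1.13, 0.34, 2.5] 0.0
25 arc [-0.09, 0.03, 2.26, 1.31, 0.34, 2.7] 0.0354
25 arc [0.01, 0.04, 2.31, 1.71, 0.3, 2.7] 0.102
25 down [0.0, 0.1, 2.31, 1.7, 0.3, 2.7] 0.0264
25 down [0.0, 0.18, 2.36, 1.98, 0.33, 2.4] 0.0
25 down [0.0, 0.26, 2.4, 2.24, 0.39, 2.12] 0.0
```

Run:
```python
from h import *; import kin
k=np.load("k.npy"); s,p,Rm=pose(); q0=np.array(s["qpos"])
h=np.radians(-10); u=np.array([np.cos(h),np.sin(h),0]); bot=np.array([.4763,-.1491,.0748]); peg=np.array([.525,.1737,0]); s_=.036
rng=np.random.default_rng(0)
def allik(p,Ro,n=14):
    out=[]
    for _ in range(n):
        sd=np.array([rng.uniform(-1,1),rng.uniform(0,.6),rng.uniform(1.5,2.5),rng.uniform(-1.1,4.2),rng.uniform(.2,1.8),rng.uniform(-2.6,2.6)])
        q,e=kin.ik(p,Ro,k,sd)
        if e<1e-3 and not any(np.abs(q-o).max()<.05 for o in out): out.append(q)
    return out
for pit in(40,45,):
  G=bot+s_*u
  for fl in(False,True):
    Ro=ori(h,np.radians(pit),fl)
    for q in allik(G-.054*Ro[:,2],Ro): print("grasp",pit,fl,q.round(2).tolist())
  for fl in(True,False):
   for hf in range(-100,111,30):
    Rf=ori(np.radians(hf),np.radians(90-pit),fl); 
    for q in allik(peg+[0,0,.101]-.054*Rf[:,2],Rf):
        q2,e=kin.ik(peg+[0,0,.2]-.054*Rf[:,2],Rf,k,q); print("place",pit,fl,hf,q.round(2).tolist(),"hi",q2.round(2).tolist(),round(e,3))
```

```text
grasp 40 False [-0.67, 0.38, 2.55, 2.53, 0.69, -1.41]
grasp 40 True [-0.67, 0.38, 2.55, 2.53, 0.69, 1.73]
place 40 True -100 [0.51, 0.62, 1.54, -0.53, 1.48, 0.86] hi [0.51, 0.53, 1.43, -0.52, 1.65, 0.77] 0.0
place 40 True -70 [0.59, 0.51, 1.78, -0.74, 1.17, 0.65] hi [0.59, 0.4, 1.67, -0.7, 1.34, 0.5] 0.0
place 40 True -40 [0.58, 0.38, 2.03, -1.03, 0.8, 0.48] hi [0.58, 0.24, 1.91, -0.85, 0.95, 0.21] 0.0
place 40 True 20 [0.09, 0.23, 2.33, 2.09, 0.19, 2.41] hi [0.12, 0.06, 2.29, 1.84, 0.12, 2.7] 0.153
place 40 True 50 [-0.17, 0.28, 2.23, 1.24, 0.63, 2.62] hi [-0.23, 0.13, 2.18, 1.17, 0.77, 2.7] 0.138
place 40 True 80 [-0.24, 0.4, 2.0, 0.87, 1.0, 2.5] hi [-0.24, 0.26, 1.89, 0.77, 1.18, 2.7] 0.004
place 40 True 110 [-0.17, 0.52, 1.75, 0.61, 1.32, 2.33] hi [-0.17, 0.41, 1.64, 0.59, 1.5, 2.45] 0.0
place 40 False -100 [0.51, 0.62, 1.54, -0.53, 1.48, -2.28] hi [0.51, 0.53, 1.43, -0.52, 1.65, -2.38] 0.0
place 40 False -70 [0.59, 0.51, 1.78, -0.74, 1.17, -2.49] hi [0.59, 0.4, 1.67, -0.7, 1.34, -2.65] 0.0
place 40 False -40 [0.58, 0.38, 2.03, -1.03, 0.8, -2.66] hi [0.62, 0.26, 1.97, -1.01, 0.94
[... 1246 characters left out ...]
[0.53, 0.66, 1.51, -0.57, 1.55, -2.25] hi [0.53, 0.57, 1.42, -0.57, 1.71, -2.35] 0.0
place 45 False -70 [0.62, 0.54, 1.77, -0.81, 1.22, -2.42] hi [0.62, 0.43, 1.67, -0.77, 1.38, -2.58] 0.0
place 45 False -40 [0.63, 0.41, 2.06, -1.15, 0.85, -2.5] hi [0.64, 0.27, 1.97, -1.04, 0.97, -2.7] 0.049
place 45 False 20 [0.07, 0.25, 2.4, 2.52, 0.34, -1.17] hi [0.07, 0.04, 2.25, 1.15, 0.21, 0.23] 0.0
place 45 False 50 [-0.23, 0.31, 2.28, 1.42, 0.69, -0.75] hi [-0.23, 0.12, 2.15, 1.08, 0.79, -0.3] 0.0
place 45 False 80 [-0.28, 0.43, 2.03, 0.95, 1.05, -0.76] hi [-0.28, 0.28, 1.91, 0.85, 1.21, -0.54] 0.0
place 45 False 110 [-0.21, 0.56, 1.74, 0.66, 1.38, -0.87] hi [-0.21, 0.44, 1.64, 0.64, 1.55, -0.74] 0.0
```

Kinematics fit to about 1 mm. Feasible plan: grasp at 45°, lift, and reorient to heading -70° over the peg, which stays away from singularities. Now the approach.

Run:
```python
from h import *
h=np.radians(-10); u=np.array([np.cos(h),np.sin(h),0]); G=np.array([.4763,-.1491,.0748])+.036*u; Ro=ori(h,np.pi/4)
st=plan(G-.114*Ro[:,2],Ro,2,3)
plan(G-.054*Ro[:,2],Ro,2,3,start=st)
```

```text
blk 1 dp [0.002, 0.001, 0.032] rot [-0.012, 0.045, -0.001] -> [ 0.41  -0.136  0.178]
blk 2 dp [0.001, 0.001, 0.032] rot [-0.013, 0.045, -0.002] -> [ 0.433 -0.141  0.155]
end err mm [ 0.3  0.1 -0. ] deg 0.02
blk 1 dp [-0.0, 0.0, 0.03] rot [0.0, -0.0, 0.0] -> [ 0.454 -0.145  0.134]
blk 2 dp [-0.0, 0.0, 0.03] rot [0.0, -0.0, 0.0] -> [ 0.474 -0.149  0.113]
end err mm [ 0.3  0.1 -0. ] deg 0.02
```

>>> servo_tool(
  moves=[
    {"dp": [0.002, 0.001, 0.032], "delta_rot": [-0.012, 0.045, 0], "fingers": 1},
    {"dp": [0.002, 0.001, 0.032], "delta_rot": [-0.012, 0.045, 0], "fingers": 1},
    {"dp": [0.002, 0.001, 0.032], "delta_rot": [-0.012, 0.045, 0], "fingers": 1},
    {"dp": [0.002, 0.001, 0.032], "delta_rot": [-0.012, 0.045, 0], "fingers": 1},
    {"dp": [0.002, 0.001, 0.032], "delta_rot": [-0.012, 0.045, 0], "fingers": 1},
  ],
)

```text
clock: 5.2
position: [0.4117, -0.1373, 0.1793]
ee_rot: [0.029, 0.925, -0.08, 0.371]
contact_force: [-0.1, -0.1, 0.7]
width: 0.0854
gripper_force: 0.0
```

>>> servo_tool(
  moves=[
    {"dp": [0.001, 0.001, 0.032], "delta_rot": [-0.013, 0.045, 0], "fingers": 1},
    {"dp": [0.001, 0.001, 0.032], "delta_rot": [-0.013, 0.045, 0], "fingers": 1},
    {"dp": [0.001, 0.001, 0.032], "delta_rot": [-0.013, 0.045, 0], "fingers": 1},
    {"dp": [0.001, 0.001, 0.032], "delta_rot": [-0.013, 0.045, 0], "fingers": 1},
    {"dp": [0.001, 0.001, 0.032], "delta_rot": [-0.013, 0.045, 0], "fingers": 1},
  ],
)

```text
clock: 5.7
position: [0.4344, -0.1421, 0.1571]
ee_rot: [0.033, 0.92, -0.081, 0.381]
contact_force: [-0.0, 0.2, -0.2]
width: 0.0856
gripper_force: 0.0
```

Run:
```python
from h import *
h=np.radians(-10); u=np.array([np.cos(h),np.sin(h),0]); G=np.array([.4763,-.1491,.0748])+.036*u; Ro=ori(h,np.pi/4)
s,p,Rm=pose(); print(s["clock"],p.round(4),np.round(s["qpos"],2))
plan(G-.054*Ro[:,2],Ro,2,3)
```

```text
5.7 [ 0.4344 -0.1421  0.1571] [-0.71  0.14  2.48  2.04  0.42 -0.9 ]
blk 1 dp [-0.001, -0.0, 0.03] rot [-0.0, -0.0, -0.001] -> [ 0.455 -0.146  0.135]
blk 2 dp [-0.002, -0.0, 0.03] rot [-0.0, -0.0, -0.001] -> [ 0.474 -0.149  0.113]
end err mm [-0.  -0.4 -0.4] deg 0.02
```

Tracking is good. Go in and close.

>>> servo_tool(
  moves=[
    {"dp": [-0.001, 0, 0.03], "delta_rot": [0, 0, 0], "fingers": 1},
    {"dp": [-0.001, 0, 0.03], "delta_rot": [0, 0, 0], "fingers": 1},
    {"dp": [-0.001, 0, 0.03], "delta_rot": [0, 0, 0], "fingers": 1},
    {"dp": [-0.001, 0, 0.03], "delta_rot": [0, 0, 0], "fingers": 1},
    {"dp": [-0.001, 0, 0.03], "delta_rot": [0, 0, 0], "fingers": 1},
  ],
)

```text
clock: 6.2
position: [0.4547, -0.1456, 0.1352]
ee_rot: [0.033, 0.92, -0.081, 0.381]
contact_force: [1.2, 0.9, 0.6]
width: 0.0857
gripper_force: 0.0
```

>>> servo_tool(
  moves=[
    {"dp": [-0.001, 0, 0.03], "delta_rot": [0, 0, 0], "fingers": 1},
    {"dp": [-0.001, 0, 0.03], "delta_rot": [0, 0, 0], "fingers": 1},
    {"dp": [-0.001, 0, 0.03], "delta_rot": [0, 0, 0], "fingers": 1},
    {"dp": [-0.001, 0, 0.03], "delta_rot": [0, 0, 0], "fingers": 1},
    {"dp": [-0.001, 0, 0.03], "delta_rot": [0, 0, 0], "fingers": 1},
  ],
)

```text
clock: 6.7
position: [0.4749, -0.1494, 0.1132]
ee_rot: [0.033, 0.92, -0.081, 0.381]
contact_force: [0.0, -0.2, -0.3]
width: 0.0853
gripper_force: 0.0
```

>>> servo_tool(
  moves=[
    {"dp": [0, 0, 0], "delta_rot": [0, 0, 0], "fingers": 0.6},
    {"dp": [0, 0, 0], "delta_rot": [0, 0, 0], "fingers": 0.6},
    {"dp": [0, 0, 0], "delta_rot": [0, 0, 0], "fingers": 0.4},
    {"dp": [0, 0, 0], "delta_rot": [0, 0, 0], "fingers": 0.3},
    {"dp": [0, 0, 0], "delta_rot": [0, 0, 0], "fingers": 0.3},
  ],
  force=60,
)

```text
clock: 7.2
position: [0.4743, -0.1498, 0.1136]
ee_rot: [0.034, 0.92, -0.081, 0.382]
contact_force: [0.7, -1.5, 0.7]
width: 0.053
gripper_force: 62.9
```

>>> servo_tool(
  moves=[
    {"dp": [0, 0, 0], "delta_rot": [0, 0, 0], "fingers": 0},
    {"dp": [0, 0, 0], "delta_rot": [0, 0, 0], "fingers": 0},
    {"dp": [0, 0, 0], "delta_rot": [0, 0, 0], "fingers": 0},
  ],
)

```text
clock: 7.5
position: [0.4743, -0.1498, 0.1136]
ee_rot: [0.034, 0.92, -0.081, 0.382]
contact_force: [-1.0, -2.7, 1.8]
width: 0.0529
gripper_force: 63.1
```

Run:
```python
from h import *; import kin
k=np.load("k.npy"); s,p,Rm=pose(); q=np.array(s["qpos"]); print(s["clock"],p.round(4),Rm.round(3).tolist(),q.round(2),s["width"],s["gripper_force"],(kin.fk(q,k)[0]-p).round(4))
```

```text
7.5 [ 0.4743 -0.1498  0.1136] [[0.696, -0.176, 0.697], [-0.124, -0.984, -0.124], [0.708, 0.0, -0.707]] [-0.64  0.32  2.47  2.41  0.49 -1.23] 0.05293177671611353 63.0964332818985 [-0.0005  0.0001 -0.0001]
```

>>> servo_tool(
  moves=[
    {"dp": [0.01, 0, -0.01], "delta_rot": [0, 0, 0], "fingers": 0},
    {"dp": [0.023, 0, -0.023], "delta_rot": [0, 0, 0], "fingers": 0},
    {"dp": [0.023, 0, -0.023], "delta_rot": [0, 0, 0], "fingers": 0},
    {"dp": [0.023, 0, -0.023], "delta_rot": [0, 0, 0], "fingers": 0},
    {"dp": [0.023, 0, -0.023], "delta_rot": [0, 0, 0], "fingers": 0},
  ],
)

```text
clock: 8.0
position: [0.4735, -0.1488, 0.1418]
ee_rot: [0.033, 0.921, -0.081, 0.38]
contact_force: [0.0, 0.2, -1.3]
width: 0.0527
gripper_force: 63.0
```

>>> servo_tool(
  moves=[
    {"dp": [0.023, 0, -0.023], "delta_rot": [0, 0, 0], "fingers": 0},
    {"dp": [0.023, 0, -0.023], "delta_rot": [0, 0, 0], "fingers": 0},
    {"dp": [0.023, 0, -0.023], "delta_rot": [0, 0, 0], "fingers": 0},
    {"dp": [0.023, 0, -0.023], "delta_rot": [0, 0, 0], "fingers": 0},
    {"dp": [0.023, 0, -0.023], "delta_rot": [0, 0, 0], "fingers": 0},
  ],
)

```text
clock: 8.5
position: [0.4734, -0.1487, 0.1743]
ee_rot: [0.033, 0.921, -0.081, 0.38]
contact_force: [-0.4, 0.0, -1.4]
width: 0.0534
gripper_force: 63.0
```

>>> servo_tool(
  moves=[
    {"dp": [0.023, 0, -0.023], "delta_rot": [0, 0, 0], "fingers": 0},
    {"dp": [0.023, 0, -0.023], "delta_rot": [0, 0, 0], "fingers": 0},
    {"dp": [0.023, 0, -0.023], "delta_rot": [0, 0, 0], "fingers": 0},
    {"dp": [0.023, 0, -0.023], "delta_rot": [0, 0, 0], "fingers": 0},
    {"dp": [0.023, 0, -0.023], "delta_rot": [0, 0, 0], "fingers": 0},
  ],
)

```text
clock: 9.0
position: [0.4734, -0.1486, 0.2068]
ee_rot: [0.033, 0.921, -0.081, 0.381]
contact_force: [-0.6, 0.3, -1.5]
width: 0.0536
gripper_force: 63.0
```

>>> servo_tool(
  moves=[
    {"dp": [0.023, 0, -0.023], "delta_rot": [0, 0, 0], "fingers": 0},
    {"dp": [0.023, 0, -0.023], "delta_rot": [0, 0, 0], "fingers": 0},
    {"dp": [0.023, 0, -0.023], "delta_rot": [0, 0, 0], "fingers": 0},
    {"dp": [0.023, 0, -0.023], "delta_rot": [0, 0, 0], "fingers": 0},
    {"dp": [0.023, 0, -0.023], "delta_rot": [0, 0, 0], "fingers": 0},
  ],
)

```text
clock: 9.5
position: [0.4733, -0.1484, 0.2391]
ee_rot: [0.033, 0.921, -0.08, 0.38]
contact_force: [0.1, -0.2, -0.5]
width: 0.0532
gripper_force: 63.0
```

```bash
cat > jp.py <<'E'
from h import *; import kin
k=np.load("k.npy")
def jplan(q1,nb,nd=2):
    s,p,Rm=pose(); q0=np.array(s["qpos"]); fp,fR=kin.fk(q0,k)
    st=(p,Rm)
    for b in range(1,nb+1):
        f=b/nb; pp,RR=kin.fk(q0+(q1-q0)*f,k)
        p,Rm=st; w=(R.from_matrix(Rm.T@RR).as_rotvec()/5/.1).round(nd); S=R.from_rotvec(w*.1).as_matrix()
        A=sum(np.linalg.matrix_power(S,j) for j in range(5)); d=(np.linalg.solve(A,Rm.T@(pp-p))/.2).round(nd)
        for j in range(5): p=p+Rm@(d*.2); Rm=Rm@S
        st=(p,Rm); g=p+.054*Rm[:,2]; c=Rm@C; rim=g+c*.074; 
        print("blk",b,"dp",d.tolist(),"rot",w.tolist(),"tcp",p.round(3),"grasp",g.round(3),"rim",rim.round(3))
    print("err",((p-pp)*1000).round(1),np.degrees(R.from_matrix(Rm.T@RR).magnitude()).round(2))
C=np.array([np.sqrt(.5),0,np.sqrt(.5)])
E
python3 - <<'E'
from jp import *
s,p,Rm=pose(); q=np.array(s["qpos"]); print(s["clock"],p.round(4),q.round(2),s["width"],np.degrees(np.arccos((Rm@C)@[np.cos(.1745),-np.sin(.1745),0])))
peg=np.array([.525,.1737,0]); Rf=ori(np.radians(-70),np.pi/4,True)
qf,e=kin.ik(peg+[0,0,.215]-.054*Rf[:,2],Rf,k,np.array([.62,.43,1.67,-.77,1.38,.56])); print(qf.round(2),e)
jplan(qf,8)
E
```

```text
9.5 [ 0.4733 -0.1484  0.2391] [-0.63  0.01  2.27  1.19  0.34  0.06] 0.05315951942835934 0.11726306200780029
[ 0.62  0.41  1.66 -0.76  1.4   0.54] 6.606704484208844e-12
blk 1 dp [0.02, -0.09, 0.03] rot [0.43, -0.17, -0.58] tcp [ 0.511 -0.06   0.229] grasp [ 0.545 -0.055  0.188] rim [ 0.617 -0.042  0.181]
blk 2 dp [0.01, -0.08, 0.03] rot [0.38, -0.23, -0.58] tcp [0.51  0.023 0.207] grasp [0.536 0.035 0.162] rim [0.599 0.071 0.145]
blk 3 dp [0.01, -0.05, 0.02] rot [0.3, -0.3, -0.56] tcp [0.495 0.072 0.192] grasp [0.51  0.086 0.142] rim [0.556 0.137 0.114]
blk 4 dp [0.02, -0.04, 0.02] rot [0.2, -0.38, -0.53] tcp [0.477 0.115 0.177] grasp [0.483 0.124 0.124] rim [0.51  0.179 0.083]
blk 5 dp [0.01, -0.02, 0.01] rot [0.1, -0.43, -0.49] tcp [0.462 0.132 0.168] grasp [0.461 0.131 0.114] rim [0.471 0.181 0.06 ]
blk 6 dp [0.01, 0.01, -0.02] rot [-0.02, -0.48, -0.42] tcp [0.473 0.143 0.187] grasp [0.472 0.129 0.134] rim [0.47  0.166 0.07 ]
blk 7 dp [0.01, 0.02, -0.03] rot [-0.13, -0.52, -0.33] tcp [0.492 0.165 0.21 ] grasp [0.496 0.139 0.164] rim [0.49  0.157 0.092]
blk 8 dp [0.01, 0.03, -0.06] rot [-0.23, -0.53, -0.21] tcp [0.51  0.215 0.253] grasp [0.523 0.179 0.214] rim [0.523 0.179 0.14 ]
err [-1.6  5.1 -0.6] 0.12
```

```bash
cat >> jp.py <<'E'
def gplan(keys,nd=2):
    "keys: list of (grasp point, R, nblocks); grasp point linear, R slerp; IK checked"
    s,p,Rm=pose(); q=np.array(s["qpos"]); st=(p,Rm)
    for gt,Rt,nb in keys:
        p0,R0=st; g0=p0+.054*R0[:,2]; w0=R.from_matrix(R0.T@Rt).as_rotvec()
        for b in range(1,nb+1):
            f=b/nb; RR=R0@R.from_rotvec(w0*f).as_matrix(); pp=g0+(gt-g0)*f-.054*RR[:,2]
            p,Rm=st; w=(R.from_matrix(Rm.T@RR).as_rotvec()/5/.1).round(nd); S=R.from_rotvec(w*.1).as_matrix()
            A=sum(np.linalg.matrix_power(S,j) for j in range(5)); d=(np.linalg.solve(A,Rm.T@(pp-p))/.2).round(nd)
            for j in range(5): p=p+Rm@(d*.2); Rm=Rm@S
            st=(p,Rm); g=p+.054*Rm[:,2]; qo=q; q,e=kin.ik(p,Rm,k,q)
            print("dp",d.tolist(),"rot",w.tolist(),"tcp",p.round(3),"g",g.round(3),"rim",(g+Rm@C*.074).round(3),"q",q.round(2),round(e,3),"dq",np.abs(q-qo).max().round(2))
E
python3 - <<'E'
from jp import *
peg=np.array([.525,.1737,0]); Rf=ori(np.radians(-70),np.pi/4,True)
gplan([(np.array([.50,.0,.27]),Rf,8),(peg+[0,0,.23],Rf,3)])
E
```

```text
dp [0.01, -0.02, -0.01] rot [-0.0, -0.23, -0.56] tcp [ 0.476 -0.128  0.252] g [ 0.509 -0.134  0.209] rim [ 0.582 -0.133  0.199] q [-0.52 -0.02  2.18  0.56  0.38  0.49] 0.0 dq 0.64
dp [0.01, -0.02, -0.01] rot [-0.0, -0.23, -0.56] tcp [ 0.476 -0.105  0.26 ] g [ 0.504 -0.113  0.215] rim [ 0.573 -0.101  0.193] q [-0.39 -0.02  2.11  0.12  0.49  0.72] 0.0 dq 0.44
dp [0.02, -0.01, -0.01] rot [-0.0, -0.23, -0.56] tcp [ 0.483 -0.085  0.272] g [ 0.506 -0.096  0.224] rim [ 0.568 -0.076  0.19 ] q [-0.26  0.    2.02 -0.16  0.64  0.8 ] 0.0 dq 0.28
dp [0.02, -0.01, -0.01] rot [-0.0, -0.23, -0.56] tcp [ 0.488 -0.062  0.279] g [ 0.507 -0.078  0.231] rim [ 0.558 -0.053  0.184] q [-0.12  0.04  1.95 -0.36  0.79  0.78] 0.0 dq 0.2
dp [0.02, -0.01, -0.02] rot [-0.01, -0.23, -0.56] tcp [ 0.486 -0.034  0.291] g [ 0.501 -0.055  0.243] rim [ 0.54  -0.031  0.185] q [ 0.02  0.06  1.9  -0.51  0.94  0.72] 0.0 dq 0.15
dp [0.02, 0.0, -0.01] rot [0.0, -0.22, -0.56] tcp [ 0.491 -0.013  0.293] g [ 0.504 -0.039  0.248] rim [ 0.529 -0.019  0.181] q [ 0.14  0.11  1.87 -0.63  1.05  0.61] 0.0 dq 0.12
dp [0.02, 0.0, -0.02] rot [0.0, -0.23, -0.56] tcp [0.489 0.015 0.299] g [ 0.501 -0.017  0.257] rim [ 0.513 -0.005  0.185] q [ 0.26  0.16  1.85 -0.74  1.17  0.49] 0.0 dq 0.12
dp [0.01, 0.0, -0.02] rot [0.0, -0.23, -0.56] tcp [0.483 0.035 0.308] g [ 0.497 -0.001  0.27 ] rim [ 0.497 -0.001  0.196] q [ 0.36  0.19  1.85 -0.84  1.26  0.34] 0.0 dq 0.15
dp [0.05, 0.03, -0.03] rot [0.0, 0.0, 0.0] tcp [0.492 0.098 0.294] g [0.505 0.062 0.256] rim [0.505 0.062 0.182] q [ 0.47  0.26  1.79 -0.81  1.32  0.42] 0.0 dq 0.11
dp [0.04, 0.03, -0.02] rot [0.0, 0.0, 0.0] tcp [0.506 0.148 0.28 ] g [0.519 0.112 0.242] rim [0.519 0.112 0.168] q [ 0.54  0.33  1.72 -0.79  1.36  0.47] 0.0 dq 0.07
dp [0.05, 0.03, -0.03] rot [0.0, 0.0, 0.0] tcp [0.514 0.211 0.266] g [0.528 0.176 0.227] rim [0.528 0.176 0.153] q [ 0.62  0.4   1.63 -0.76  1.42  0.52] 0.0 dq 0.09
```

Smooth, so run the eight reorienting blocks.

>>> servo_tool(
  moves=[
    {"dp": [0.01, -0.02, -0.01], "delta_rot": [0, -0.23, -0.56], "fingers": 0},
    {"dp": [0.01, -0.02, -0.01], "delta_rot": [0, -0.23, -0.56], "fingers": 0},
    {"dp": [0.01, -0.02, -0.01], "delta_rot": [0, -0.23, -0.56], "fingers": 0},
    {"dp": [0.01, -0.02, -0.01], "delta_rot": [0, -0.23, -0.56], "fingers": 0},
    {"dp": [0.01, -0.02, -0.01], "delta_rot": [0, -0.23, -0.56], "fingers": 0},
  ],
)

```text
clock: 10.0
position: [0.4756, -0.1276, 0.2512]
ee_rot: [0.081, 0.944, 0.048, 0.318]
contact_force: [0.2, -0.1, -1.5]
width: 0.0534
gripper_force: 63.0
```

>>> servo_tool(
  moves=[
    {"dp": [0.01, -0.02, -0.01], "delta_rot": [0, -0.23, -0.56], "fingers": 0},
    {"dp": [0.01, -0.02, -0.01], "delta_rot": [0, -0.23, -0.56], "fingers": 0},
    {"dp": [0.01, -0.02, -0.01], "delta_rot": [0, -0.23, -0.56], "fingers": 0},
    {"dp": [0.01, -0.02, -0.01], "delta_rot": [0, -0.23, -0.56], "fingers": 0},
    {"dp": [0.01, -0.02, -0.01], "delta_rot": [0, -0.23, -0.56], "fingers": 0},
  ],
)

```text
clock: 10.5
position: [0.4752, -0.105, 0.2596]
ee_rot: [0.128, 0.944, 0.174, 0.248]
contact_force: [-0.3, 0.1, -3.1]
width: 0.053
gripper_force: 63.0
```

>>> servo_tool(
  moves=[
    {"dp": [0.02, -0.01, -0.01], "delta_rot": [0, -0.23, -0.56], "fingers": 0},
    {"dp": [0.02, -0.01, -0.01], "delta_rot": [0, -0.23, -0.56], "fingers": 0},
    {"dp": [0.02, -0.01, -0.01], "delta_rot": [0, -0.23, -0.56], "fingers": 0},
    {"dp": [0.02, -0.01, -0.01], "delta_rot": [0, -0.23, -0.56], "fingers": 0},
    {"dp": [0.02, -0.01, -0.01], "delta_rot": [0, -0.23, -0.56], "fingers": 0},
  ],
)

```text
clock: 11.0
position: [0.4829, -0.0854, 0.2717]
ee_rot: [0.171, 0.924, 0.296, 0.173]
contact_force: [-0.5, -0.4, -2.1]
width: 0.053
gripper_force: 63.0
```

>>> servo_tool(
  moves=[
    {"dp": [0.02, -0.01, -0.01], "delta_rot": [0, -0.23, -0.56], "fingers": 0},
    {"dp": [0.02, -0.01, -0.01], "delta_rot": [0, -0.23, -0.56], "fingers": 0},
    {"dp": [0.02, -0.01, -0.01], "delta_rot": [0, -0.23, -0.56], "fingers": 0},
    {"dp": [0.02, -0.01, -0.01], "delta_rot": [0, -0.23, -0.56], "fingers": 0},
    {"dp": [0.02, -0.01, -0.01], "delta_rot": [0, -0.23, -0.56], "fingers": 0},
  ],
)

```text
clock: 11.5
position: [0.4879, -0.0628, 0.279]
ee_rot: [0.211, 0.882, 0.412, 0.095]
contact_force: [-0.0, 0.4, -2.0]
width: 0.0536
gripper_force: 63.0
```

>>> servo_tool(
  moves=[
    {"dp": [0.02, -0.01, -0.02], "delta_rot": [0, -0.23, -0.56], "fingers": 0},
    {"dp": [0.02, -0.01, -0.02], "delta_rot": [0, -0.23, -0.56], "fingers": 0},
    {"dp": [0.02, -0.01, -0.02], "delta_rot": [0, -0.23, -0.56], "fingers": 0},
    {"dp": [0.02, -0.01, -0.02], "delta_rot": [0, -0.23, -0.56], "fingers": 0},
    {"dp": [0.02, -0.01, -0.02], "delta_rot": [0, -0.23, -0.56], "fingers": 0},
  ],
)

```text
clock: 12.0
position: [0.4858, -0.0352, 0.2908]
ee_rot: [0.245, 0.819, 0.518, 0.014]
contact_force: [-0.8, -0.1, -1.6]
width: 0.0533
gripper_force: 63.0
```

>>> servo_tool(
  moves=[
    {"dp": [0.02, 0, -0.01], "delta_rot": [0, -0.22, -0.56], "fingers": 0},
    {"dp": [0.02, 0, -0.01], "delta_rot": [0, -0.22, -0.56], "fingers": 0},
    {"dp": [0.02, 0, -0.01], "delta_rot": [0, -0.22, -0.56], "fingers": 0},
    {"dp": [0.02, 0, -0.01], "delta_rot": [0, -0.22, -0.56], "fingers": 0},
    {"dp": [0.02, 0, -0.01], "delta_rot": [0, -0.22, -0.56], "fingers": 0},
  ],
)

```text
clock: 12.5
position: [0.4921, -0.0135, 0.2938]
ee_rot: [0.274, 0.738, 0.613, -0.065]
contact_force: [0.3, 0.1, -1.8]
width: 0.0532
gripper_force: 63.0
```

>>> servo_tool(
  moves=[
    {"dp": [0.02, 0, -0.02], "delta_rot": [0, -0.23, -0.56], "fingers": 0},
    {"dp": [0.02, 0, -0.02], "delta_rot": [0, -0.23, -0.56], "fingers": 0},
    {"dp": [0.02, 0, -0.02], "delta_rot": [0, -0.23, -0.56], "fingers": 0},
    {"dp": [0.02, 0, -0.02], "delta_rot": [0, -0.23, -0.56], "fingers": 0},
    {"dp": [0.02, 0, -0.02], "delta_rot": [0, -0.23, -0.56], "fingers": 0},
  ],
)

```text
clock: 13.0
position: [0.4902, 0.0141, 0.3004]
ee_rot: [0.297, 0.641, 0.693, -0.144]
contact_force: [0.6, -0.2, -1.4]
width: 0.0534
gripper_force: 63.0
```

>>> servo_tool(
  moves=[
    {"dp": [0.01, 0, -0.02], "delta_rot": [0, -0.23, -0.56], "fingers": 0},
    {"dp": [0.01, 0, -0.02], "delta_rot": [0, -0.23, -0.56], "fingers": 0},
    {"dp": [0.01, 0, -0.02], "delta_rot": [0, -0.23, -0.56], "fingers": 0},
    {"dp": [0.01, 0, -0.02], "delta_rot": [0, -0.23, -0.56], "fingers": 0},
    {"dp": [0.01, 0, -0.02], "delta_rot": [0, -0.23, -0.56], "fingers": 0},
  ],
)

```text
clock: 13.5
position: [0.4846, 0.0338, 0.3091]
ee_rot: [0.313, 0.528, 0.758, -0.221]
contact_force: [0.5, -0.3, -0.4]
width: 0.0529
gripper_force: 63.1
```

Run:
```python
from jp import *
s,p,Rm=pose(); print(s["clock"],p.round(4),np.round(s["qpos"],2),s["width"],"axis",(Rm@C).round(3))
for n in("side","top"):
    im,d,K,Rc,o=grab(n); save(n+"1.png",im); np.savez(n+"1.npz",im=im,d=d,K=K,Rc=Rc,o=o)
peg=np.array([.525,.1737,0]); Rf=ori(np.radians(-70),np.pi/4,True)
gplan([(peg+[0,0,.225],Rf,3)],3)
a=cv2.imread("pics/side1.png")[130:370,180:480]; cv2.imwrite("pics/s1c.png",cv2.resize(a,None,fx=2.4,fy=2.4))
```

```text
13.5 [0.4846 0.0338 0.3091] [ 0.36  0.19  1.84 -0.84  1.26  0.33] 0.05285102059953799 axis [-0.003 -0.002 -1.   ]
dp [0.047, 0.029, -0.026] rot [-0.0, -0.001, 0.002] tcp [0.494 0.093 0.294] g [0.507 0.057 0.256] rim [0.507 0.057 0.182] q [ 0.46  0.26  1.79 -0.81  1.31  0.41] 0.0 dq 0.1
dp [0.048, 0.028, -0.026] rot [-0.001, -0.0, 0.002] tcp [0.502 0.151 0.278] g [0.515 0.115 0.24 ] rim [0.515 0.115 0.166] q [ 0.55  0.33  1.72 -0.79  1.37  0.48] 0.0 dq 0.09
dp [0.047, 0.029, -0.026] rot [-0.0, -0.001, 0.002] tcp [0.512 0.21  0.263] g [0.525 0.174 0.225] rim [0.525 0.174 0.151] q [ 0.62  0.4   1.64 -0.76  1.42  0.52] 0.0 dq 0.08
```

View pics/s1c.png

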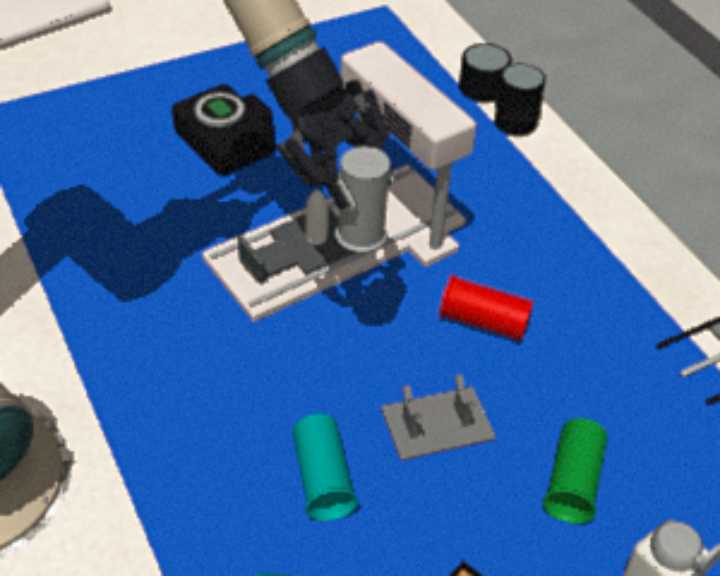

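Side crop: the cup hangs mouth down, bead at (362,240), closed bottom up at (367,160). The rest is empty at (438,415). Check the held cup's axis from side and top depth, then move over the peg.

Run:
```python
from jp import *
from scipy.optimize import least_squares
s,p,Rm=pose(); g=p+.054*Rm[:,2]; print("grasp",g.round(4))
for n in("side","top"):
    f=np.load(n+"1.npz"); P=cloud(f["d"],f["K"],f["Rc"],f["o"]); hsv=cv2.cvtColor(f["im"],cv2.COLOR_RGB2HSV)
    dd=np.hypot(P[...,0]-g[0],P[...,1]-g[1]); m=(dd<.036)&(P[...,2]>.19)&(P[...,2]<.315)&(hsv[...,2]>100); Q=P[m]
    print(n,len(Q),"top z",np.percentile(Q[:,2],[1,90,97]).round(4))
    T=Q[Q[:,2]>np.percentile(Q[:,2],90)-.004] ; print(" top disc rect",cv2.minAreaRect((T[:,:2]*1e4).astype(np.float32)))
    if n=="side":
        B=Q[(Q[:,2]>.21)&(Q[:,2]<.30)]
        r=least_squares(lambda x:np.hypot(B[:,0]-x[0]-x[2]*(B[:,2]-.26),B[:,1]-x[1]-x[3]*(B[:,2]-.26))-.027,[*g[:2],0,0],loss="soft_l1",f_scale=.001); print(" axis",r.x.round(4),len(B),np.abs(r.fun).mean())
```

```text
grasp [ 0.4976 -0.0017  0.2705]
side 560 top z [0.1961 0.3067 0.3082]
 top disc rect ((4953.71630859375, -46.51788330078125), (545.5889892578125, 582.9273071289062), 75.63848114013672)
 axis [ 0.4972 -0.0042 -0.0118  0.0045] 242 0.0016957427182090813
top 471 top z [0.2568 0.3076 0.3086]
 top disc rect ((4972.19140625, -25.7369384765625), (512.358642578125, 512.978759765625), 43.44506072998047)
```

>>> servo_tool(
  moves=[
    {"dp": [0.047, 0.029, -0.026], "delta_rot": [0, 0, 0.002], "fingers": 0},
    {"dp": [0.047, 0.029, -0.026], "delta_rot": [0, 0, 0.002], "fingers": 0},
    {"dp": [0.047, 0.029, -0.026], "delta_rot": [0, 0, 0.002], "fingers": 0},
    {"dp": [0.047, 0.029, -0.026], "delta_rot": [0, 0, 0.002], "fingers": 0},
    {"dp": [0.047, 0.029, -0.026], "delta_rot": [0, 0, 0.002], "fingers": 0},
  ],
)

```text
clock: 14.1
position: [0.4946, 0.093, 0.2937]
ee_rot: [0.313, 0.53, 0.757, -0.219]
contact_force: [-0.0, 0.2, -1.3]
width: 0.0534
gripper_force: 63.2
```

>>> servo_tool(
  moves=[
    {"dp": [0.048, 0.028, -0.026], "delta_rot": [0, 0, 0.002], "fingers": 0},
    {"dp": [0.048, 0.028, -0.026], "delta_rot": [0, 0, 0.002], "fingers": 0},
    {"dp": [0.048, 0.028, -0.026], "delta_rot": [0, 0, 0.002], "fingers": 0},
    {"dp": [0.048, 0.028, -0.026], "delta_rot": [0, 0, 0.002], "fingers": 0},
    {"dp": [0.048, 0.028, -0.026], "delta_rot": [0, 0, 0.002], "fingers": 0},
  ],
)

```text
clock: 14.6
position: [0.5029, 0.1516, 0.2784]
ee_rot: [0.313, 0.531, 0.756, -0.219]
contact_force: [-0.8, -1.1, -2.0]
width: 0.0531
gripper_force: 63.2
```

>>> servo_tool(
  moves=[
    {"dp": [0.047, 0.029, -0.026], "delta_rot": [0, 0, 0.002], "fingers": 0},
    {"dp": [0.047, 0.029, -0.026], "delta_rot": [0, 0, 0.002], "fingers": 0},
    {"dp": [0.047, 0.029, -0.026], "delta_rot": [0, 0, 0.002], "fingers": 0},
    {"dp": [0.047, 0.029, -0.026], "delta_rot": [0, 0, 0.002], "fingers": 0},
    {"dp": [0.047, 0.029, -0.026], "delta_rot": [0, 0, 0.002], "fingers": 0},
  ],
)

```text
clock: 15.1
position: [0.5127, 0.21, 0.2636]
ee_rot: [0.313, 0.531, 0.756, -0.219]
contact_force: [-0.3, 0.1, -1.1]
width: 0.0533
gripper_force: 63.2
```

Run:
```python
from jp import *
from scipy.optimize import least_squares
s,p,Rm=pose(); g=p+.054*Rm[:,2]; print(s["clock"],"grasp",g.round(4),"cup axis",(Rm@C).round(4),s["width"])
im,d,K,Rc,o=grab("side"); np.savez("side2.npz",im=im,d=d,K=K,Rc=Rc,o=o); P=cloud(d,K,Rc,o); hsv=cv2.cvtColor(im,cv2.COLOR_RGB2HSV)
dd=np.hypot(P[...,0]-g[0],P[...,1]-g[1]); m=(dd<.036)&(hsv[...,2]>100)
B=P[m&(P[...,2]>g[2]-.06)&(P[...,2]<g[2]+.03)]
r=least_squares(lambda x:np.hypot(B[:,0]-x[0]-x[2]*(B[:,2]-g[2]),B[:,1]-x[1]-x[3]*(B[:,2]-g[2]))-.027,[*g[:2],0,0],loss="soft_l1",f_scale=.001); print(" axis",r.x.round(4),len(B))
Q=P[m]; print("top",np.percentile(Q[:,2],[95,99]).round(4))
b=P[(dd<.02)&(P[...,2]>.03)&(P[...,2]<.112)]; print("peg visible",len(b), b.mean(0).round(4) if len(b) else "")
```

```text
15.1 grasp [0.5257 0.1741 0.2254] cup axis [ 6.0e-04  1.7e-03 -1.0e+00] 0.05333927650689864
 axis [ 0.5256  0.1718 -0.0221  0.0088] 189
top [0.262  0.2644]
peg visible 154 [0.5215 0.1623 0.0726]
```

>>> servo_tool(
  moves=[
    {"dp": [0.028, 0, 0.028], "delta_rot": [0, 0, 0], "fingers": 0},
    {"dp": [0.028, 0, 0.028], "delta_rot": [0, 0, 0], "fingers": 0},
    {"dp": [0.028, 0, 0.028], "delta_rot": [0, 0, 0], "fingers": 0},
    {"dp": [0.028, 0, 0.028], "delta_rot": [0, 0, 0], "fingers": 0},
    {"dp": [0.028, 0, 0.028], "delta_rot": [0, 0, 0], "fingers": 0},
  ],
)

```text
clock: 15.65
position: [0.5124, 0.2086, 0.2235]
ee_rot: [0.313, 0.531, 0.756, -0.219]
contact_force: [-0.1, 0.3, -1.3]
width: 0.0531
gripper_force: 63.2
```

Run:
```python
from jp import *
s,p,Rm=pose(); g=p+.054*Rm[:,2]; print(s["clock"],"grasp",g.round(4),"axis",(Rm@C).round(4),s["contact_force"])
im,d,K,Rc,o=grab("side"); save("s3.png",cv2.resize(im[150:290,240:420],None,fx=4,fy=4,interpolation=cv2.INTER_CUBIC))
```

```text
15.65 grasp [0.5254 0.1727 0.1853] axis [ 2.0e-04  1.4e-03 -1.0e+00] [-0.13727428  0.26575488 -1.32762593]
```

View pics/s3.png

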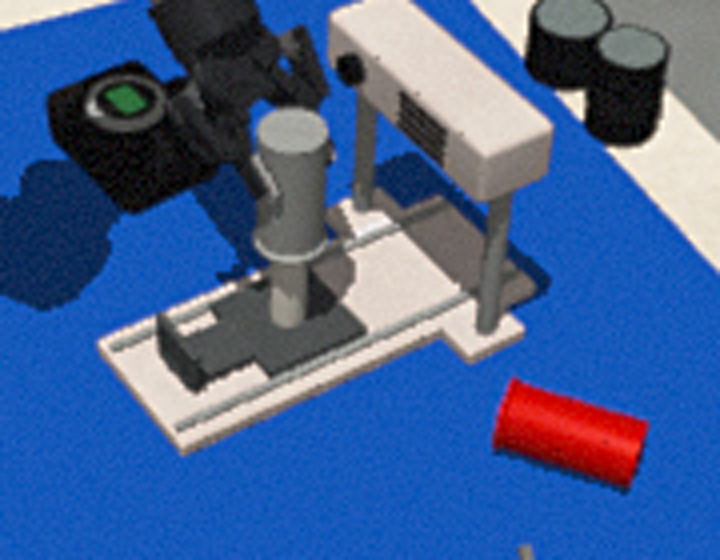

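The cup's bead (290,245) is centred on the peg (290,295), and the red cup and the camera are clear. Keep lowering.

>>> servo_tool(
  moves=[
    {"dp": [0.028, 0, 0.028], "delta_rot": [0, 0, 0], "fingers": 0},
    {"dp": [0.028, 0, 0.028], "delta_rot": [0, 0, 0], "fingers": 0},
    {"dp": [0.028, 0, 0.028], "delta_rot": [0, 0, 0], "fingers": 0},
    {"dp": [0.028, 0, 0.028], "delta_rot": [0, 0, 0], "fingers": 0},
    {"dp": [0.028, 0, 0.028], "delta_rot": [0, 0, 0], "fingers": 0},
  ],
)

```text
clock: 16.2
position: [0.5126, 0.2091, 0.184]
ee_rot: [0.313, 0.531, 0.756, -0.219]
contact_force: [0.6, 0.1, -1.8]
width: 0.0535
gripper_force: 63.2
```

>>> servo_tool(
  moves=[
    {"dp": [0.021, 0, 0.021], "delta_rot": [0, 0, 0], "fingers": 0},
    {"dp": [0.021, 0, 0.021], "delta_rot": [0, 0, 0], "fingers": 0},
    {"dp": [0.021, 0, 0.021], "delta_rot": [0, 0, 0], "fingers": 0},
    {"dp": [0.021, 0, 0.021], "delta_rot": [0, 0, 0], "fingers": 0},
    {"dp": [0.014, 0, 0.014], "delta_rot": [0, 0, 0], "fingers": 0},
  ],
)

```text
clock: 16.7
position: [0.5125, 0.2091, 0.1564]
ee_rot: [0.313, 0.531, 0.756, -0.219]
contact_force: [0.3, -0.4, -0.7]
width: 0.0533
gripper_force: 63.2
```

>>> servo_tool(
  moves=[
    {"dp": [0.01, 0, 0.01], "delta_rot": [0, 0, 0], "fingers": 0},
    {"dp": [0.01, 0, 0.01], "delta_rot": [0, 0, 0], "fingers": 0},
    {"dp": [0.007, 0, 0.007], "delta_rot": [0, 0, 0], "fingers": 0},
    {"dp": [0.005, 0, 0.005], "delta_rot": [0, 0, 0], "fingers": 0},
    {"dp": [0, 0, 0], "delta_rot": [0, 0, 0], "fingers": 0},
  ],
)

```text
clock: 17.2
position: [0.5126, 0.2091, 0.1478]
ee_rot: [0.313, 0.531, 0.756, -0.219]
contact_force: [-0.2, -0.2, -2.5]
width: 0.0534
gripper_force: 63.2
```

Run:
```python
from jp import *
s,p,Rm=pose(); g=p+.054*Rm[:,2]; print(s["clock"],"grasp",g.round(4),"axis",(Rm@C).round(4),s["contact_force"],np.round(s["qpos"],2))
```

```text
17.2 grasp [0.5256 0.1733 0.1096] axis [ 5.0e-04  1.6e-03 -1.0e+00] [-0.17004602 -0.19332646 -2.46921111] [ 0.62  0.53  1.76 -0.8   1.24  0.71]
```

>>> servo_tool(
  moves=[
    {"dp": [0.007, 0, 0.007], "delta_rot": [0, 0, 0], "fingers": 0},
    {"dp": [0.007, 0, 0.007], "delta_rot": [0, 0, 0], "fingers": 0},
    {"dp": [0.005, 0, 0.005], "delta_rot": [0, 0, 0], "fingers": 0},
    {"dp": [0, 0, 0], "delta_rot": [0, 0, 0], "fingers": 0},
  ],
)

```text
clock: 17.6
position: [0.5125, 0.2091, 0.1423]
ee_rot: [0.313, 0.531, 0.756, -0.219]
contact_force: [-0.5, -0.5, -1.8]
width: 0.0534
gripper_force: 63.2
```

>>> servo_tool(
  moves=[
    {"dp": [0.0035, 0, 0.0035], "delta_rot": [0, 0, 0], "fingers": 0},
    {"dp": [0.0035, 0, 0.0035], "delta_rot": [0, 0, 0], "fingers": 0},
    {"dp": [0, 0, 0], "delta_rot": [0, 0, 0], "fingers": 0},
  ],
)

```text
clock: 17.9
position: [0.5126, 0.2091, 0.1404]
ee_rot: [0.313, 0.531, 0.756, -0.219]
contact_force: [0.8, -0.1, -1.1]
width: 0.0534
gripper_force: 63.2
```

>>> servo_tool(
  moves=[
    {"dp": [0.0025, 0, 0.0025], "delta_rot": [0, 0, 0], "fingers": 0},
    {"dp": [0, 0, 0], "delta_rot": [0, 0, 0], "fingers": 0},
  ],
)

```text
clock: 18.1
position: [0.5127, 0.2092, 0.1401]
ee_rot: [0.313, 0.531, 0.756, -0.219]
contact_force: [-0.6, 1.0, 0.4]
width: 0.0536
gripper_force: 63.4
```

>>> servo_tool(
  moves=[
    {"dp": [0.0025, 0, 0.0025], "delta_rot": [0, 0, 0], "fingers": 0},
    {"dp": [0, 0, 0], "delta_rot": [0, 0, 0], "fingers": 0},
  ],
)

```text
clock: 18.3
position: [0.5127, 0.2092, 0.14]
ee_rot: [0.314, 0.531, 0.756, -0.219]
contact_force: [-2.3, 1.7, 4.1]
width: 0.0532
gripper_force: 63.8
```

Contact (+4 N). Release and back out along the tool axis.

>>> servo_tool(
  moves=[
    {"dp": [0, 0, 0], "delta_rot": [0, 0, 0], "fingers": 0.7},
    {"dp": [0, 0, 0], "delta_rot": [0, 0, 0], "fingers": 0.8},
    {"dp": [0, 0, 0], "delta_rot": [0, 0, 0], "fingers": 1},
    {"dp": [0, 0, 0], "delta_rot": [0, 0, 0], "fingers": 1},
    {"dp": [0, 0, 0], "delta_rot": [0, 0, 0], "fingers": 1},
  ],
  force=20,
)

```text
clock: 18.8
position: [0.5126, 0.2091, 0.139]
ee_rot: [0.313, 0.531, 0.756, -0.219]
contact_force: [-0.5, -0.3, 1.0]
width: 0.0851
gripper_force: 0.0
```

Run:
```python
from jp import *
s,p,Rm=pose(); g=p+.054*Rm[:,2]; print(s["clock"],s["width"],s["contact_force"],g.round(4))
im,d,K,Rc,o=grab("side"); save("s4.png",cv2.resize(im[150:290,240:420],None,fx=4,fy=4,interpolation=cv2.INTER_CUBIC)); P=cloud(d,K,Rc,o)
dd=np.hypot(P[...,0]-.525,P[...,1]-.173); T=P[(dd<.025)&(P[...,2]>.128)&(P[...,2]<.15)]; print("cup top",T.mean(0).round(4),len(T),T[:,2].std())
```

```text
18.8 0.08510651979716131 [-0.4641934  -0.3426821   1.04423963] [0.5256 0.1732 0.1008]
cup top [0.5248 0.172  0.1371] 131 0.002401457884263587
```

View pics/s4.png

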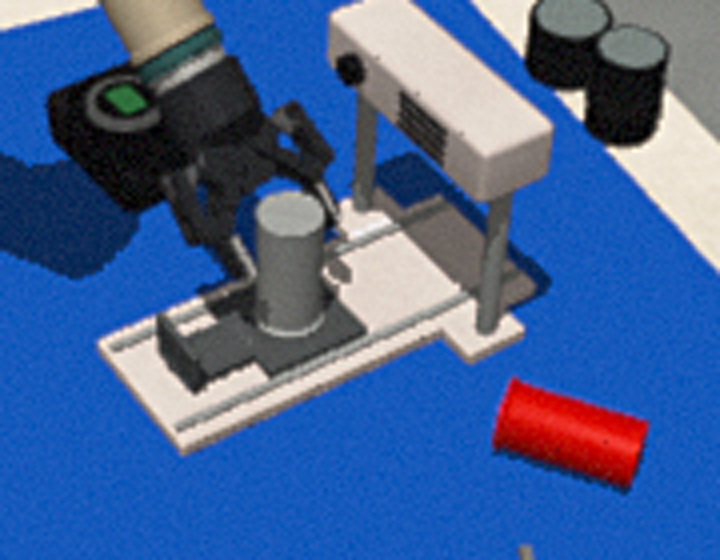

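The cup stands flat on the carriage over the peg, with its top at crop (290,213), z 0.137, and the fingers are open. Retreat, then plan the push pose.

>>> servo_tool(
  moves=[
    {"dp": [0, 0, -0.03], "delta_rot": [0, 0, 0], "fingers": 1},
    {"dp": [0, 0, -0.05], "delta_rot": [0, 0, 0], "fingers": 1},
    {"dp": [0, 0, -0.07], "delta_rot": [0, 0, 0], "fingers": 1},
    {"dp": [0, 0, -0.08], "delta_rot": [0, 0, 0], "fingers": 1},
    {"dp": [0, 0, -0.08], "delta_rot": [0, 0, 0], "fingers": 1},
  ],
)

```text
clock: 19.35
position: [0.4975, 0.2516, 0.1843]
ee_rot: [0.313, 0.531, 0.756, -0.219]
contact_force: [0.7, 0.3, 0.6]
width: 0.0857
gripper_force: 0.0
```

>>> servo_tool(
  moves=[
    {"dp": [0, 0, -0.08], "delta_rot": [0, 0, 0], "fingers": 1},
    {"dp": [0, 0, -0.08], "delta_rot": [0, 0, 0], "fingers": 1},
    {"dp": [0, 0, -0.08], "delta_rot": [0, 0, 0], "fingers": 1},
    {"dp": [0, 0, -0.08], "delta_rot": [0, 0, 0], "fingers": 1},
    {"dp": [0, 0, -0.08], "delta_rot": [0, 0, 0], "fingers": 1},
  ],
)

```text
clock: 19.85
position: [0.4779, 0.3048, 0.2412]
ee_rot: [0.313, 0.531, 0.756, -0.218]
contact_force: [0.4, -0.5, 0.6]
width: 0.0852
gripper_force: 0.0
```

Run:
```python
from jp import *
s,p,Rm=pose(); print(s["clock"],p.round(4),np.round(s["qpos"],2))
h=np.radians(7.3); u=np.array([np.cos(h),np.sin(h),0]); Rp=ori(h,np.radians(80),True)
face=np.array([.4177,.1604,.042]); tip=face-.028*u
pt=tip-Rp@[-.011,0,.073]; g=pt+.054*Rp[:,2]; print("push tcp",pt.round(4))
gplan([(g+[-.02,.03,.17],Rp,5),(g,Rp,4)],3)
```

```text
19.85 [0.4779 0.3048 0.2412] [ 0.78  0.48  1.56 -0.7   1.51  0.63]
push tcp [0.3666 0.1539 0.112 ]
dp [-0.011, -0.039, -0.001] rot [-0.252, 0.205, -0.487] tcp [0.446 0.281 0.25 ] g [0.463 0.252 0.208] rim [0.455 0.256 0.135] q [ 0.77  0.35  1.71 -0.67  1.33  0.38] 0.0 dq 0.25
dp [-0.003, -0.038, -0.005] rot [-0.252, 0.206, -0.486] tcp [0.418 0.257 0.259] g [0.437 0.236 0.213] rim [0.419 0.241 0.142] q [ 0.72  0.22  1.82 -0.61  1.18  0.07] 0.0 dq 0.31
dp [0.005, -0.036, -0.008] rot [-0.251, 0.205, -0.487] tcp [0.392 0.232 0.268] g [0.41  0.219 0.219] rim [0.382 0.223 0.15 ] q [ 0.63  0.1   1.9  -0.47  1.06 -0.33] 0.0 dq 0.4
dp [0.013, -0.031, -0.01] rot [-0.252, 0.205, -0.486] tcp [0.368 0.208 0.275] g [0.383 0.202 0.224] rim [0.347 0.203 0.159] q [ 0.5  -0.    1.95 -0.26  1.01 -0.82] 0.0 dq 0.49
dp [0.019, -0.025, -0.01] rot [-0.252, 0.206, -0.487] tcp [0.347 0.184 0.282] g [0.356 0.185 0.228] rim [0.314 0.179 0.168] q [ 0.33 -0.06  1.97 -0.04  1.06 -1.35] 0.0 dq 0.52
dp [0.003, -0.008, 0.042] rot [-0.0, -0.0, 0.0] tcp [0.352 0.176 0.24 ] g [0.361 0.177 0.186] rim [0.319 0.172 0.126] q [ 0.31 -0.02  2.05 -0.04  0.94 -1.37] 0.0 dq 0.12
dp [0.004, -0.008, 0.043] rot [-0.0, -0.0, 0.0] tcp [0.356 0.169 0.197] g [0.366 0.17  0.143] rim [0.324 0.164 0.083] q [ 0.28  0.03  2.12 -0.04  0.81 -1.39] 0.0 dq 0.13
dp [0.003, -0.008, 0.042] rot [-0.0, -0.0, 0.0] tcp [0.362 0.161 0.155] g [0.371 0.162 0.102] rim [0.329 0.157 0.041] q [ 0.26  0.1   2.19 -0.04  0.68 -1.41] 0.0 dq 0.13
dp [0.004, -0.008, 0.043] rot [-0.0, -0.0, 0.0] tcp [0.366 0.154 0.112] g [0.376 0.155 0.059] rim [ 0.333  0.15  -0.002] q [ 0.23  0.18  2.25 -0.04  0.54 -1.43] 0.0 dq 0.14
```

>>> servo_tool(
  moves=[
    {"dp": [-0.011, -0.039, -0.001], "delta_rot": [-0.252, 0.205, -0.487], "fingers": 0.8},
    {"dp": [-0.011, -0.039, -0.001], "delta_rot": [-0.252, 0.205, -0.487], "fingers": 0.6},
    {"dp": [-0.011, -0.039, -0.001], "delta_rot": [-0.252, 0.205, -0.487], "fingers": 0.4},
    {"dp": [-0.011, -0.039, -0.001], "delta_rot": [-0.252, 0.205, -0.487], "fingers": 0.2},
    {"dp": [-0.011, -0.039, -0.001], "delta_rot": [-0.252, 0.205, -0.487], "fingers": 0},
  ],
)

```text
clock: 20.35
position: [0.4463, 0.2806, 0.25]
ee_rot: [0.278, 0.424, 0.843, -0.179]
contact_force: [-0.5, -0.4, 0.8]
width: 0.0123
gripper_force: 0.0
```

>>> servo_tool(
  moves=[
    {"dp": [-0.003, -0.038, -0.005], "delta_rot": [-0.252, 0.206, -0.486], "fingers": 0},
    {"dp": [-0.003, -0.038, -0.005], "delta_rot": [-0.252, 0.206, -0.486], "fingers": 0},
    {"dp": [-0.003, -0.038, -0.005], "delta_rot": [-0.252, 0.206, -0.486], "fingers": 0},
    {"dp": [-0.003, -0.038, -0.005], "delta_rot": [-0.252, 0.206, -0.486], "fingers": 0},
    {"dp": [-0.003, -0.038, -0.005], "delta_rot": [-0.252, 0.206, -0.486], "fingers": 0},
  ],
)

```text
clock: 20.85
position: [0.418, 0.2562, 0.2591]
ee_rot: [0.236, 0.309, 0.911, -0.136]
contact_force: [-0.5, 0.3, 0.2]
width: 0.0001
gripper_force: 0.0
```

>>> servo_tool(
  moves=[
    {"dp": [0.005, -0.036, -0.008], "delta_rot": [-0.251, 0.205, -0.487], "fingers": 0},
    {"dp": [0.005, -0.036, -0.008], "delta_rot": [-0.251, 0.205, -0.487], "fingers": 0},
    {"dp": [0.005, -0.036, -0.008], "delta_rot": [-0.251, 0.205, -0.487], "fingers": 0},
    {"dp": [0.005, -0.036, -0.008], "delta_rot": [-0.251, 0.205, -0.487], "fingers": 0},
    {"dp": [0.005, -0.036, -0.008], "delta_rot": [-0.251, 0.205, -0.487], "fingers": 0},
  ],
)

```text
clock: 21.35
position: [0.392, 0.2311, 0.2676]
ee_rot: [0.19, 0.188, 0.959, -0.091]
contact_force: [0.1, -0.2, -0.1]
width: 0.0002
gripper_force: 0.0
```

>>> servo_tool(
  moves=[
    {"dp": [0.013, -0.031, -0.01], "delta_rot": [-0.252, 0.205, -0.486], "fingers": 0},
    {"dp": [0.013, -0.031, -0.01], "delta_rot": [-0.252, 0.205, -0.486], "fingers": 0},
    {"dp": [0.013, -0.031, -0.01], "delta_rot": [-0.252, 0.205, -0.486], "fingers": 0},
    {"dp": [0.013, -0.031, -0.01], "delta_rot": [-0.252, 0.205, -0.486], "fingers": 0},
    {"dp": [0.013, -0.031, -0.01], "delta_rot": [-0.252, 0.205, -0.486], "fingers": 0},
  ],
)

```text
clock: 21.85
position: [0.368, 0.2067, 0.2752]
ee_rot: [0.14, 0.062, 0.987, -0.043]
contact_force: [0.0, -0.0, 0.0]
width: -0.0004
gripper_force: 0.0
```

>>> servo_tool(
  moves=[
    {"dp": [0.019, -0.025, -0.01], "delta_rot": [-0.252, 0.206, -0.487], "fingers": 0},
    {"dp": [0.019, -0.025, -0.01], "delta_rot": [-0.252, 0.206, -0.487], "fingers": 0},
    {"dp": [0.019, -0.025, -0.01], "delta_rot": [-0.252, 0.206, -0.487], "fingers": 0},
    {"dp": [0.019, -0.025, -0.01], "delta_rot": [-0.252, 0.206, -0.487], "fingers": 0},
    {"dp": [0.019, -0.025, -0.01], "delta_rot": [-0.252, 0.206, -0.487], "fingers": 0},
  ],
)

```text
clock: 22.35
position: [0.3465, 0.1827, 0.2814]
ee_rot: [0.087, -0.065, 0.994, 0.006]
contact_force: [0.7, -0.1, -0.5]
width: -0.0002
gripper_force: 0.0
```

Run:
```python
from jp import *
s,p,Rm=pose(); print(s["clock"],p.round(4),np.round(s["qpos"],2),s["width"],s["contact_force"])
h=np.radians(7.3); u=np.array([np.cos(h),np.sin(h),0]); Rp=ori(h,np.radians(80),True)
tip=np.array([.4177,.1604,.042])-.028*u; pt=tip-Rp@[-.011,0,.073]; g=pt+.054*Rp[:,2]
gplan([(g,Rp,4)],3); print("push dir in tool per 10mm", (Rp.T@u*.05).round(4))
```

```text
22.35 [0.3465 0.1827 0.2814] [ 0.33 -0.06  1.97 -0.04  1.06 -1.35] -0.00018402246917705557 [ 0.69729442 -0.05144353 -0.47055984]
dp [0.003, -0.008, 0.042] rot [0.0, -0.0, 0.002] tcp [0.352 0.175 0.24 ] g [0.361 0.177 0.186] rim [0.319 0.171 0.126] q [ 0.31 -0.02  2.05 -0.04  0.94 -1.37] 0.0 dq 0.12
dp [0.004, -0.008, 0.043] rot [0.0, -0.001, 0.001] tcp [0.356 0.168 0.196] g [0.366 0.169 0.143] rim [0.324 0.164 0.083] q [ 0.28  0.03  2.12 -0.04  0.81 -1.4 ] 0.0 dq 0.13
dp [0.003, -0.007, 0.042] rot [0.001, 0.0, 0.002] tcp [0.362 0.161 0.155] g [0.371 0.163 0.101] rim [0.329 0.157 0.041] q [ 0.26  0.1   2.19 -0.04  0.68 -1.41] 0.0 dq 0.13
dp [0.003, -0.008, 0.043] rot [-0.0, -0.0, 0.002] tcp [0.367 0.154 0.112] g [0.376 0.155 0.059] rim [ 0.334  0.15  -0.002] q [ 0.23  0.18  2.25 -0.04  0.54 -1.43] 0.0 dq 0.14
push dir in tool per 10mm [-0.0492  0.      0.0087]
```

>>> servo_tool(
  moves=[
    {"dp": [0.003, -0.008, 0.042], "delta_rot": [0, 0, 0.002], "fingers": 0},
    {"dp": [0.003, -0.008, 0.042], "delta_rot": [0, 0, 0.002], "fingers": 0},
    {"dp": [0.003, -0.008, 0.042], "delta_rot": [0, 0, 0.002], "fingers": 0},
    {"dp": [0.003, -0.008, 0.042], "delta_rot": [0, 0, 0.002], "fingers": 0},
    {"dp": [0.003, -0.008, 0.042], "delta_rot": [0, 0, 0.002], "fingers": 0},
  ],
)

```text
clock: 22.85
position: [0.3522, 0.175, 0.2373]
ee_rot: [0.086, -0.063, 0.994, 0.005]
contact_force: [-1.1, -0.7, 0.2]
width: -0.0003
gripper_force: 0.0
```

>>> servo_tool(
  moves=[
    {"dp": [0.004, -0.008, 0.043], "delta_rot": [0, 0, 0.001], "fingers": 0},
    {"dp": [0.004, -0.008, 0.043], "delta_rot": [0, 0, 0.001], "fingers": 0},
    {"dp": [0.004, -0.008, 0.043], "delta_rot": [0, 0, 0.001], "fingers": 0},
    {"dp": [0.004, -0.008, 0.043], "delta_rot": [0, 0, 0.001], "fingers": 0},
    {"dp": [0.004, -0.008, 0.043], "delta_rot": [0, 0, 0.001], "fingers": 0},
  ],
)

```text
clock: 23.35
position: [0.357, 0.1673, 0.1947]
ee_rot: [0.087, -0.062, 0.994, 0.005]
contact_force: [-0.3, 0.2, -0.8]
width: 0.0
gripper_force: 0.0
```

>>> servo_tool(
  moves=[
    {"dp": [0.003, -0.007, 0.042], "delta_rot": [0, 0, 0.002], "fingers": 0},
    {"dp": [0.003, -0.007, 0.042], "delta_rot": [0, 0, 0.002], "fingers": 0},
    {"dp": [0.003, -0.007, 0.042], "delta_rot": [0, 0, 0.002], "fingers": 0},
    {"dp": [0.003, -0.007, 0.042], "delta_rot": [0, 0, 0.002], "fingers": 0},
    {"dp": [0.003, -0.007, 0.042], "delta_rot": [0, 0, 0.002], "fingers": 0},
  ],
)

```text
clock: 23.85
position: [0.3622, 0.1609, 0.1528]
ee_rot: [0.087, -0.062, 0.994, 0.005]
contact_force: [0.3, 0.2, 0.4]
width: 0.0001
gripper_force: 0.0
```

>>> servo_tool(
  moves=[
    {"dp": [0.003, -0.008, 0.043], "delta_rot": [0, 0, 0.002], "fingers": 0},
    {"dp": [0.003, -0.008, 0.043], "delta_rot": [0, 0, 0.002], "fingers": 0},
    {"dp": [0.003, -0.008, 0.043], "delta_rot": [0, 0, 0.002], "fingers": 0},
    {"dp": [0.003, -0.008, 0.043], "delta_rot": [0, 0, 0.002], "fingers": 0},
    {"dp": [0.003, -0.008, 0.043], "delta_rot": [0, 0, 0.002], "fingers": 0},
  ],
)

```text
clock: 24.35
position: [0.3676, 0.1534, 0.1099]
ee_rot: [0.087, -0.061, 0.994, 0.005]
contact_force: [0.9, 1.0, -1.3]
width: 0.0002
gripper_force: 0.0
```

Run:
```python
from jp import *
s,p,Rm=pose(); print(s["clock"],p.round(4),np.round(s["qpos"],2),s["contact_force"],"tip",(p+Rm@[-.011,0,.073]).round(4))
h=np.radians(7.3); u=np.array([np.cos(h),np.sin(h),0]); print((Rm.T@u*.05).round(4))
im,d,K,Rc,o=grab("side"); save("s5.png",cv2.resize(im[150:290,220:400],None,fx=4,fy=4,interpolation=cv2.INTER_CUBIC))
```

```text
24.35 [0.3676 0.1534 0.1099] [ 0.24  0.18  2.25 -0.04  0.54 -1.43] [ 0.87672508  0.97298665 -1.32924997] tip [0.3909 0.1563 0.0399]
[-0.0492  0.0002  0.0086]
```

View pics/s5.png

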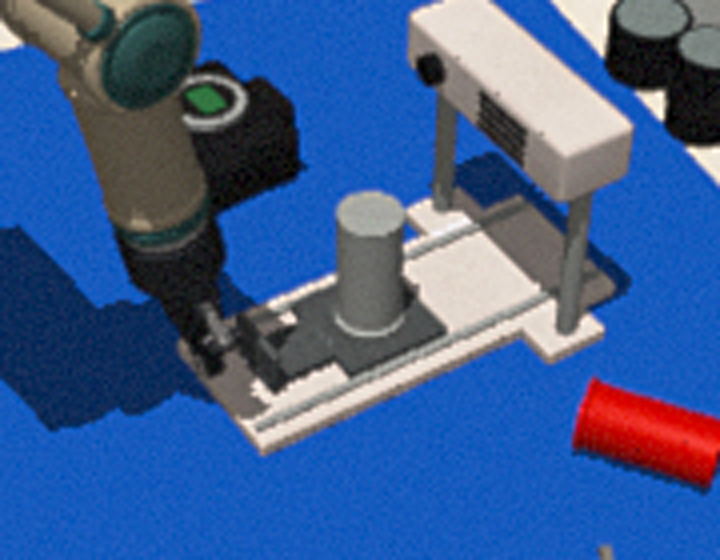

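The closed fingertips (215,360) are just in front of the tab (265,345), and the cup stands upright. Push.

>>> servo_tool(
  moves=[
    {"dp": [-0.024, 0, 0.004], "delta_rot": [0, 0, 0], "fingers": 0},
    {"dp": [-0.024, 0, 0.004], "delta_rot": [0, 0, 0], "fingers": 0},
    {"dp": [-0.024, 0, 0.004], "delta_rot": [0, 0, 0], "fingers": 0},
    {"dp": [-0.015, 0, 0.0026], "delta_rot": [0, 0, 0], "fingers": 0},
    {"dp": [-0.01, 0, 0.0018], "delta_rot": [0, 0, 0], "fingers": 0},
  ],
)

```text
clock: 24.9
position: [0.3877, 0.1561, 0.1111]
ee_rot: [0.087, -0.061, 0.994, 0.005]
contact_force: [0.1, -1.3, -1.0]
width: 0.0001
gripper_force: 0.0
```

>>> servo_tool(
  moves=[
    {"dp": [-0.01, 0, 0.0018], "delta_rot": [0, 0, 0], "fingers": 0},
    {"dp": [-0.01, 0, 0.0018], "delta_rot": [0, 0, 0], "fingers": 0},
    {"dp": [-0.01, 0, 0.0018], "delta_rot": [0, 0, 0], "fingers": 0},
    {"dp": [-0.01, 0, 0.0018], "delta_rot": [0, 0, 0], "fingers": 0},
    {"dp": [-0.012, 0, 0.002], "delta_rot": [0, 0, 0], "fingers": 0},
  ],
)

```text
clock: 25.4
position: [0.3966, 0.1571, 0.1105]
ee_rot: [0.085, -0.061, 0.994, 0.005]
contact_force: [-2.0, -0.1, 1.5]
width: 0.0003
gripper_force: 1.1
```

>>> servo_tool(
  moves=[
    {"dp": [-0.014, 0, 0.0025], "delta_rot": [0, 0, 0], "fingers": 0},
    {"dp": [-0.017, 0, 0.003], "delta_rot": [0, 0, 0], "fingers": 0},
    {"dp": [-0.02, 0, 0.0035], "delta_rot": [0, 0, 0], "fingers": 0},
    {"dp": [-0.024, 0, 0.0042], "delta_rot": [0, 0, 0], "fingers": 0},
    {"dp": [-0.024, 0, 0.0042], "delta_rot": [0, 0, 0], "fingers": 0},
  ],
)

```text
clock: 25.9
position: [0.4176, 0.1598, 0.1105]
ee_rot: [0.086, -0.061, 0.994, 0.005]
contact_force: [-3.6, 0.9, -0.3]
width: -0.0001
gripper_force: 1.2
```

Run:
```python
from jp import *
s,p,Rm=pose(); t=p+Rm@[-.011,0,.073]; h=np.radians(7.3); u=np.array([np.cos(h),np.sin(h),0]); print(s["clock"],s["contact_force"],"tip",t.round(4),"beyond start face mm",((t-[.4177,.1604,.04])@u*1000).round(1))
im,d,K,Rc,o=grab("side"); P=cloud(d,K,Rc,o)
T=P[(np.abs(P[...,2]-.137)<.006)&(P[...,0]>.5)&(P[...,0]<.72)&(P[...,1]>.12)&(P[...,1]<.22)]; print("cup top",np.median(T,0).round(4),len(T))
```

```text
25.9 [-3.55697897  0.90497456 -0.34312766] tip [0.4408 0.1627 0.0405] beyond start face mm 23.2
cup top [0.5481 0.1707 0.1366] 166
```

>>> servo_tool(
  moves=[
    {"dp": [-0.024, 0, 0.0042], "delta_rot": [0, 0, 0], "fingers": 0},
    {"dp": [-0.024, 0, 0.0042], "delta_rot": [0, 0, 0], "fingers": 0},
    {"dp": [-0.024, 0, 0.0042], "delta_rot": [0, 0, 0], "fingers": 0},
    {"dp": [-0.024, 0, 0.0042], "delta_rot": [0, 0, 0], "fingers": 0},
    {"dp": [-0.024, 0, 0.0042], "delta_rot": [0, 0, 0], "fingers": 0},
  ],
)

```text
clock: 26.45
position: [0.442, 0.1629, 0.1107]
ee_rot: [0.087, -0.061, 0.994, 0.005]
contact_force: [-2.4, 0.7, 1.1]
width: -0.0001
gripper_force: 1.2
```

>>> servo_tool(
  moves=[
    {"dp": [-0.024, 0, 0.0042], "delta_rot": [0, 0, 0], "fingers": 0},
    {"dp": [-0.024, 0, 0.0042], "delta_rot": [0, 0, 0], "fingers": 0},
    {"dp": [-0.024, 0, 0.0042], "delta_rot": [0, 0, 0], "fingers": 0},
    {"dp": [-0.024, 0, 0.0042], "delta_rot": [0, 0, 0], "fingers": 0},
    {"dp": [-0.024, 0, 0.0042], "delta_rot": [0, 0, 0], "fingers": 0},
  ],
)

```text
clock: 26.95
position: [0.4662, 0.1658, 0.1107]
ee_rot: [0.087, -0.061, 0.994, 0.005]
contact_force: [-2.9, 1.5, -0.5]
width: 0.0001
gripper_force: 1.2
```

>>> servo_tool(
  moves=[
    {"dp": [-0.024, 0, 0.0042], "delta_rot": [0, 0, 0], "fingers": 0},
    {"dp": [-0.024, 0, 0.0042], "delta_rot": [0, 0, 0], "fingers": 0},
    {"dp": [-0.024, 0, 0.0042], "delta_rot": [0, 0, 0], "fingers": 0},
    {"dp": [-0.024, 0, 0.0042], "delta_rot": [0, 0, 0], "fingers": 0},
    {"dp": [-0.024, 0, 0.0042], "delta_rot": [0, 0, 0], "fingers": 0},
  ],
)

```text
clock: 27.45
position: [0.4904, 0.1688, 0.1108]
ee_rot: [0.087, -0.061, 0.994, 0.005]
contact_force: [-2.8, 2.0, -0.1]
width: -0.0005
gripper_force: 1.2
```

>>> servo_tool(
  moves=[
    {"dp": [-0.024, 0, 0.0042], "delta_rot": [0, 0, 0], "fingers": 0},
    {"dp": [-0.024, 0, 0.0042], "delta_rot": [0, 0, 0], "fingers": 0},
    {"dp": [-0.024, 0, 0.0042], "delta_rot": [0, 0, 0], "fingers": 0},
    {"dp": [-0.024, 0, 0.0042], "delta_rot": [0, 0, 0], "fingers": 0},
    {"dp": [-0.024, 0, 0.0042], "delta_rot": [0, 0, 0], "fingers": 0},
  ],
)

```text
clock: 27.95
position: [0.5145, 0.1718, 0.1108]
ee_rot: [0.087, -0.061, 0.994, 0.005]
contact_force: [-2.0, 2.4, 0.4]
width: 0.0002
gripper_force: 1.2
```

Run:
```python
from jp import *
s,p,Rm=pose(); t=p+Rm@[-.011,0,.073]; h=np.radians(7.3); u=np.array([np.cos(h),np.sin(h),0]); print(s["clock"],s["contact_force"],"tip",t.round(4),"beyond start face mm",((t-[.4177,.1604,.04])@u*1000).round(1),(Rm.T@u*.05).round(4))
im,d,K,Rc,o=grab("side"); P=cloud(d,K,Rc,o)
T=P[(np.abs(P[...,2]-.137)<.006)&(P[...,0]>.5)&(P[...,0]<.72)&(P[...,1]>.12)&(P[...,1]<.22)]; print("cup top",np.median(T,0).round(4),len(T))
```

```text
27.95 [-1.97098637  2.35113253  0.41123895] tip [0.5378 0.1746 0.0407] beyond start face mm 120.9 [-0.0492  0.0002  0.0086]
cup top [0.6358 0.1751 0.1368] 148
```

Remaining about 39 mm. 25 mm at speed, then slow to the stop.

>>> servo_tool(
  moves=[
    {"dp": [-0.024, 0, 0.0042], "delta_rot": [0, 0, 0], "fingers": 0},
    {"dp": [-0.024, 0, 0.0042], "delta_rot": [0, 0, 0], "fingers": 0},
    {"dp": [-0.024, 0, 0.0042], "delta_rot": [0, 0, 0], "fingers": 0},
    {"dp": [-0.024, 0, 0.0042], "delta_rot": [0, 0, 0], "fingers": 0},
    {"dp": [-0.02, 0, 0.0035], "delta_rot": [0, 0, 0], "fingers": 0},
  ],
)

```text
clock: 28.5
position: [0.5319, 0.1737, 0.1094]
ee_rot: [0.079, -0.061, 0.995, 0.004]
contact_force: [-19.2, -1.8, 12.5]
width: 0.0001
gripper_force: 9.8
```

>>> servo_tool(
  moves=[
    {"dp": [-0.015, 0, 0.0026], "delta_rot": [0, 0, 0], "fingers": 0},
    {"dp": [-0.012, 0, 0.002], "delta_rot": [0, 0, 0], "fingers": 0},
    {"dp": [-0.01, 0, 0.0018], "delta_rot": [0, 0, 0], "fingers": 0},
    {"dp": [-0.008, 0, 0.0014], "delta_rot": [0, 0, 0], "fingers": 0},
  ],
)

```text
clock: 28.9
position: [0.5333, 0.1738, 0.1079]
ee_rot: [0.071, -0.061, 0.996, 0.003]
contact_force: [-31.8, -3.6, 24.3]
width: -0.0
gripper_force: 16.2
```

>>> servo_tool(
  moves=[
    {"dp": [-0.006, 0, 0.001], "delta_rot": [0, 0, 0], "fingers": 0},
    {"dp": [-0.006, 0, 0.001], "delta_rot": [0, 0, 0], "fingers": 0},
  ],
)

```text
clock: 29.1
position: [0.5336, 0.1739, 0.1077]
ee_rot: [0.069, -0.062, 0.996, 0.003]
contact_force: [-36.2, -3.6, 25.1]
width: -0.0
gripper_force: 17.8
```

>>> servo_tool(
  moves=[
    {"dp": [-0.006, 0, 0.001], "delta_rot": [0, 0, 0], "fingers": 0},
    {"dp": [-0.006, 0, 0.001], "delta_rot": [0, 0, 0], "fingers": 0},
  ],
)

```text
clock: 29.3
position: [0.534, 0.1738, 0.1067]
ee_rot: [0.066, -0.062, 0.996, 0.003]
contact_force: [-36.7, -3.5, 24.5]
width: -0.0001
gripper_force: 18.7
```

Resistance came 20 mm early. Back off slightly and look.

>>> servo_tool(
  moves=[
    {"dp": [0.04, 0, -0.007], "delta_rot": [0, 0, 0], "fingers": 0},
    {"dp": [0.04, 0, -0.007], "delta_rot": [0, 0, 0], "fingers": 0},
    {"dp": [0.04, 0, -0.007], "delta_rot": [0, 0, 0], "fingers": 0},
  ],
)

```text
clock: 29.6
position: [0.528, 0.1734, 0.111]
ee_rot: [0.088, -0.061, 0.994, 0.005]
contact_force: [0.9, 1.0, -0.5]
width: -0.0002
gripper_force: 0.0
```

Run:
```python
from jp import *
s,p,Rm=pose(); t=p+Rm@[-.011,0,.073]; print(s["clock"],s["contact_force"],"tip",t.round(4),p.round(4))
im,d,K,Rc,o=grab("side"); P=cloud(d,K,Rc,o)
T=P[(np.abs(P[...,2]-.137)<.006)&(P[...,0]>.5)&(P[...,0]<.75)&(P[...,1]>.12)&(P[...,1]<.24)]; print("cup top",np.median(T,0).round(4),len(T))
a=cv2.resize(im[130:280,240:420],None,fx=4,fy=4,interpolation=cv2.INTER_CUBIC)
save("s6.png",a)
H=P[(P[...,2]>.215)&(P[...,2]<.24)&(P[...,0]>.55)&(P[...,0]<.8)&(P[...,1]>.02)&(P[...,1]<.35)]; print("head top",cv2.minAreaRect((H[:,:2]*1e3).astype(np.float32)),len(H))
im,d,K,Rc,o=grab("top"); P=cloud(d,K,Rc,o); H=P[(P[...,2]>.215)&(P[...,2]<.24)&(P[...,0]>.55)&(P[...,0]<.8)&(P[...,1]>.02)&(P[...,1]<.35)]; print("head top",cv2.minAreaRect((H[:,:2]*1e3).astype(np.float32)),len(H))
```

```text
29.6 [ 0.90245325  1.00150513 -0.50210107] tip [0.5514 0.1762 0.0411] [0.528  0.1734 0.111 ]
cup top [0.6396 0.1692 0.1368] 104
head top ((658.9456787109375, 186.99729919433594), (75.60081481933594, 218.2474822998047), 6.605729103088379) 1046
head top ((655.7916870117188, 190.09121704101562), (77.6926498413086, 214.28172302246094), 7.925230026245117) 2295
```

View pics/s6.png

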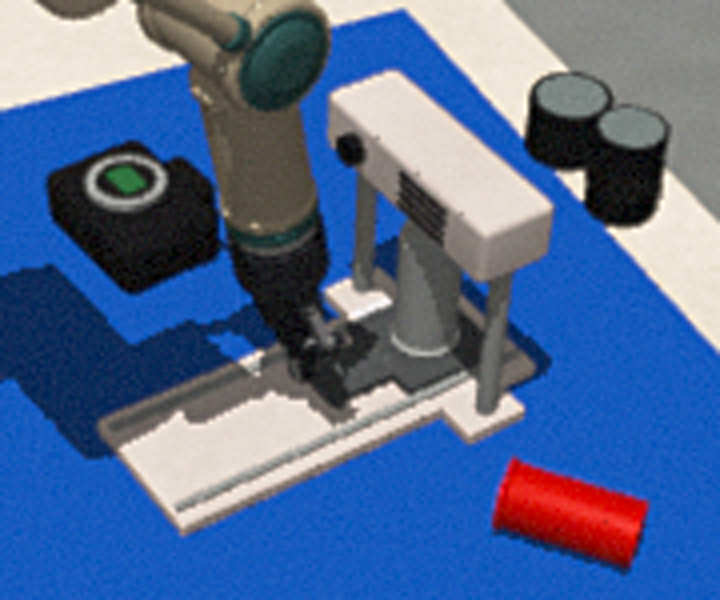

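The side view shows the cup (430,300) upright under the head, with the tab (335,385) in front of the fingers. The head's centre is measured at about (0.657,0.189), which is 0.133 m from the peg's starting point. So the carriage was not fully out, and the resistance fits the end stop. Back away and measure.

>>> servo_tool(
  moves=[
    {"dp": [0.05, 0, -0.01], "delta_rot": [0, 0, 0], "fingers": 0},
    {"dp": [0.08, 0, -0.014], "delta_rot": [0, 0, 0], "fingers": 0},
    {"dp": [0.1, 0, -0.018], "delta_rot": [0, 0, 0], "fingers": 0},
    {"dp": [0.1, 0, -0.018], "delta_rot": [0, 0, 0], "fingers": 0},
    {"dp": [0.1, 0, -0.018], "delta_rot": [0, 0, 0], "fingers": 0},
  ],
)

```text
clock: 30.2
position: [0.4406, 0.1626, 0.1118]
ee_rot: [0.088, -0.061, 0.994, 0.005]
contact_force: [-0.1, 0.2, 0.6]
width: 0.0002
gripper_force: 0.0
```

>>> servo_tool(
  moves=[
    {"dp": [0.1, 0, -0.1], "delta_rot": [0, 0, 0], "fingers": 0},
    {"dp": [0.1, 0, -0.1], "delta_rot": [0, 0, 0], "fingers": 0},
    {"dp": [0.05, 0, -0.1], "delta_rot": [0, 0, 0], "fingers": 0},
    {"dp": [0, 0, -0.1], "delta_rot": [0, 0, 0], "fingers": 0},
    {"dp": [0, 0, 0], "delta_rot": [0, 0, 0], "fingers": 0},
  ],
)

```text
clock: 30.7
position: [0.3794, 0.1553, 0.1843]
ee_rot: [0.09, -0.061, 0.994, 0.006]
contact_force: [1.3, 0.0, 0.6]
width: 0.0001
gripper_force: 0.0
```

Run:
```python
from jp import *
from scipy.optimize import least_squares
s,p,Rm=pose(); print(s["clock"],p.round(3),s["contact_force"])
for n in("side","top"):
    im,d,K,Rc,o=grab(n); P=cloud(d,K,Rc,o); X,Y,Z=P[...,0],P[...,1],P[...,2]
    if n=="side":
        B=P[(np.hypot(X-.657,Y-.187)<.045)&(Z>.045)&(Z<.125)]
        r=least_squares(lambda x:np.hypot(B[:,0]-x[0]-x[2]*(B[:,2]-.08),B[:,1]-x[1]-x[3]*(B[:,2]-.08))-.027,[.655,.187,0,0],loss="soft_l1",f_scale=.001); print("cup axis",r.x.round(4),len(B))
    m=(X>.5)&(X<.6)&(Y>.12)&(Y<.23)&(Z>.052)&(Z<.066); print(n,"tab",cv2.minAreaRect((P[m][:,:2]*1e3).astype(np.float32)),P[m].mean(0).round(4),len(P[m]))
    m=(X>.62)&(X<.70)&(Y>.14)&(Y<.23)&(Z>.12)&(Z<.15); print("cuptop",P[m].mean(0).round(4) if m.any() else "hidden",m.sum())
```

```text
30.7 [0.379 0.155 0.184] [1.33298036 0.0285456  0.60593746]
cup axis [ 0.6626  0.1893 -0.0013 -0.008 ] 284
side tab ((556.5597534179688, 175.6149139404297), (10.967400550842285, 58.33915328979492), 8.657561302185059) [0.5564 0.1722 0.0572] 39
cuptop [0.648  0.1782 0.1322] 107
top tab ((556.4955444335938, 176.1583709716797), (8.547867774963379, 57.85966110229492), 7.031634330749512) [0.5564 0.1758 0.0584] 62
cuptop [0.6362 0.1876 0.1295] 18
```

The tab travelled 136 mm, the peg is at (0.660,0.189), right under the head, and the cup is upright with the robot clear. Hand in.

```bash
python3 -c "
from rig import manip; print(manip.sign_off())"
```

```text
the job is handed in; nothing more can be done
None
```

The cup stands mouth down on its peg under the air head with the carriage at its end stop, and the job is handed in at about 31 s; the end-stop push reached about 44 N at the fingertips, and I did not re-measure the bystanders at the end.

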